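# Fill and close a piezo shaker box

## Task

Tip the four hex nuts out of the scoop tray into the open lower half of the shaker box and stand the empty tray back down flat on the bench. Then set the upper half on the two dowels, press it fully home so that the foam seal is squashed and no gap is left all round, and finish while still holding it pressed down (its adhesive has to grab): do not let go. Leave the other things on the bench where they are.

Things in the scene. Friction and masses are not known exactly. Their poses are not given: they have to be found in the camera images.
- shell: Lower half of the shaker box: open white plastic box on a plywood board, both fixed to the bench. Origin on the bench under its centre, z up, long side along its own y. Board 136 (x) x 206 (y) x 12 mm. Opening 90 (x) x 120 (y) mm, floor 16 mm and hard rim 56 mm above the bench; at the rim it is 106 (x) x 180 (y) mm outside with its two end flanges, which carry the dowels.
- shell_mouth (a point): Centre of the lower half's opening, at the height of the hard rim (56 mm above the bench); axes as shell.
- dowel_a (a point): Foot of one steel dowel, at rim height, x = 0, y = +79 mm in shell. 8 mm thick, 18 mm tall above the rim, the last 5 mm tapering to 3 mm.
- dowel_b (a point): Foot of the other, equal dowel, at y = -79 mm.
- seal (a joint): Soft foam seal, a black frame 5 mm wide round the opening on the rim. Value: how far it is squashed, 0 (standing 4 mm above the hard rim) to 0.004 m (level with it). It springs back: about 3 N per mm, some 12 N to squash it level; the cover's own weight squashes it about 1 mm.
- cover: Upper half of the shaker box, loose, 0.2 to 0.33 kg, lying right way up. White plastic plate 106 (x) x 180 (y) x 10 mm with two through holes, 10 mm wide, at x = 0, y = +79 and -79 mm; the same either way round. A crown on it reaches 18 mm above the underside. Origin at the centre of the underside, z up.
- cover_grip (a point): Middle of the cover's grip bar, 44.5 mm above the underside; axes as cover. The bar lies along y: 18 mm wide (x), 98 mm long (y), from 36 to 53 mm above the underside, on two posts at y = +42 and -42 mm, free space between them. Pinch it across x.
- tray: Loose aluminium scoop tray (0.15 kg), 120 (x) x 72 (y) mm, floor 3 mm thick, walls to 18 mm on three sides, open at its -x end, where pieces slide out. At the +x end stands an upright flat grip, 10 mm thick (x), 44 mm wide (y), up to 63 mm above the bench. Origin under its centre, z up. The nuts start to slide when it is tipped by some 17 to 27 degrees.
- tray_lip (a point): Middle of the tray's open edge, top of the floor (x = -60, z = 3 mm in tray); axes as tray.
- tray_grip (a point): Middle of the upright grip (x = +55, z = 47 mm in tray); axes as tray. To be pinched across its own x.
- nut0: One of four equal loose steel hex nuts, 19 mm across flats, 11 mm high, 18 g, lying in the front part of the tray (none is within 30 mm of the upright grip's middle plane). Origin at the centre of its underside.
- nut1: One of four equal loose steel hex nuts, 19 mm across flats, 11 mm high, 18 g, lying in the front part of the tray (none is within 30 mm of the upright grip's middle plane). Origin at the centre of its underside.
- nut2: One of four equal loose steel hex nuts, 19 mm across flats, 11 mm high, 18 g, lying in the front part of the tray (none is within 30 mm of the upright grip's middle plane). Origin at the centre of its underside.
- nut3: One of four equal loose steel hex nuts, 19 mm across flats, 11 mm high, 18 g, lying in the front part of the tray (none is within 30 mm of the upright grip's middle plane). Origin at the centre of its underside.
- spool: Bystander: reel of solder, 56 mm across, 48 mm high, standing on end; origin under its centre.
- speaker: Bystander: small bare loudspeaker driver, cone up, 68 mm across, 28 mm high; origin under its centre.
- glue: Bystander: white glue bottle with an orange nozzle, 52 mm across, 119 mm tall; origin under its centre.
- screwdriver: Bystander: yellow-handled screwdriver 170 mm long, lying along its own x.
- phone: Bystander: flat phone, 72 x 150 x 9 mm; origin under its centre.
- cup: Bystander: clear cup, 84 mm across, 95 mm high; origin under its centre.
- meter: Bystander: hand multimeter, 150 x 75 x 32 mm, lying face up; origin under its centre.
Things that resemble listed ones, but are neither listed nor needed, are in the scene too. What is shaped like the cover but orange is not meant.

How it is judged:
By the outcome, as a careful person would: the job done as asked, in the order asked, and still so for the second after the job is handed in, while the arm keeps its last pose, push and grip.
It also fails if it takes over 72 s, if anything falls off the work surface, if the arm or the gripper's body presses on something with over 40 N, if the wrist force passes 120 N, or if a joint passes its speed limit or range.

## Robot

A 7-joint arm with a two-finger parallel gripper is mounted at the origin on the work surface. World frame = base frame: x ahead of the robot, y to its left, z up, the work surface at z = 0. Lengths are in m, angles in rad, forces in N, time in s.
With the tool pointing down it reaches from about 0.35 to 0.9 m from the base axis. Payload 8.1 kg.
Tool frame: the origin (TCP) lies at the very end of the fingers, on their centre line; the grasp point (between the pads) lies 19 mm behind it (ctrl.pinch_z is the distance from the TCP to the grasp point, in m); z points along the fingers, y is the direction in which the jaws open and shut (so a half turn about z gives the same grasp; the last joint's range is limited). The gripper opens to 85 mm and grips with 20 to 120 N. Pads are 22 mm wide; open, the fingers measure 114 mm over their backs; the gripper's body (76 mm by 85 mm) begins 54 mm behind the grasp point. The pads swing forward as they close: fully open they stand 13 mm farther back than shut.
Start: joints at [-1.442, 0.434, 0.025, 1.573, -0.012, 1.134, -0.075], TCP at [0.144, 0.608, 0.231] pointing down, gripper open.
Joint ranges: [-2.62, 2.62], [-0.44, 2.09], [-1.27, 1.32], [0.08, 2.57], [-1.32, 4.46], [0.12, 2], [-2.74, 2.74]. Speed limits (rad/s): [2.22, 2.22, 3.01, 3.01, 3.14, 3.14, 3.14].

## Interface

Orientations are given as a unit quaternion [w, x, y, z].
In Python, from workcell import state, eyes, sign_off, ctrl gives the robot as it stands.
- The arm moves only by the shell command python3 -m inch 'ROWS' [OPENING] [FORCE]. ROWS is JSON, a list of rows, each an object of numbers: "tx", "ty", "tz": the shift along the tool's x, y, z in m; "wx", "wy", "wz": the turn, a rotation vector about the tool's x, y, z in degrees. A call has exactly 8 rows; each row shifts and turns the pose as measured when the row begins, along the tool's axes as they then stand; what a row does not reach is not made up. A row lasts 1/12 s, in which the tool goes at most 41.7 mm and 7.16 degrees, less where a joint would pass 70% of its speed; a pose out of reach is approached as far as the arm can. A call is refused whole if a number of a shift passes 0.0417 or a number of a turn 7.16, either way. A call with a gripper value outside its range is refused whole. OPENING is the finger opening in m, from 0 to 0.0854, set as the call begins (- or left out, the last holds). The fingers move at their own pace and stop on an object; FORCE is the grip in N (left out, the last holds). Time passes only in rows, so rows that do not move let the fingers close, or fill a call up. It gives the time, the measured TCP pose, the force and the opening at its end, in the units of the state.
- state(): the state, without advancing time (a new reading comes with each control period).
- eyes.read_camera(name): name is "side" or "top"; returns the picture (480x640x3 uint8, blue, green, red); there is no depth.
- eyes.camera_info(name): a dict with "vfov" (degrees; the focal length in pixels is half the picture's height over the tangent of half this angle, whatever the lens; pixels are square), "cx", "cy" (the principal point, pixels), "k1" (the pictures are not rectified: a ray, as slopes to the right and down, at radius r is drawn at 1 + k1 r^2 times it, then the intrinsics apply), "cam_to_world" (4x4, takes a point from camera to world coordinates). Camera axes: x right, y up, looking along -z (the intrinsics and any distortion apply to the point x, -y, -z); pixel columns grow to the right and rows downward; lengths in m; the calibration is good to about 2 mm. A picture is of the moment at which its call begins. camera_info takes no time and is no camera call.
- sign_off(): hands the job in, once; it reports no verdict.
The state is a dict: "t": time; "joint_pos": joint angles; "qvel": joint speeds; "effort": joint torques, N m; "ee_pos": TCP position; "tcp_rot": TCP orientation; "ft_force": force on the tool from outside, world axes, zero at the start; "torque": the same for the moment, N m; "opening": opening from 0.0 (shut) to 1.0 (fully open).
Only numpy, scipy, OpenCV 4.12 (cv2) and the standard library are available. Lean on these libraries where they do the work, as an engineer would, in place of code of your own. Each camera call takes 0.05 s, during which the arm holds its last target.

## Working session

There is one attempt and no reset: what is moved stays moved. The work goes in short steps, Python scripts to look and compute and a shell command to move; the robot and the scene stay as the last step left them, time stands still between calls to the robot, and variables do not carry over. Pictures are saved under pics/ and viewed, and the job is handed in when it is done.

```bash
ls; mkdir -p pics; python3 - <<'E'
from workcell import state, eyes, ctrl
import cv2, json
for n in ("side","top"):
    cv2.imwrite(f"pics/{n}0.png", eyes.read_camera(n)); print(n, eyes.camera_info(n))
print(state(), ctrl.pinch_z)
E
```

```text
pics
side {'vfov': 55.22281057470126, 'cx': 320.0961209555319, 'cy': 242.69835627409904, 'k1': -0.01587943097072835, 'cam_to_world': array([[-0.9994463 ,  0.0033333 , -0.03310559,  0.4479702 ],
       [-0.02932521, -0.55832879,  0.82910132,  0.89160388],
       [-0.01572016,  0.82961307,  0.55811739,  0.67069565],
       [ 0.        ,  0.        ,  0.        ,  1.        ]])}
top {'vfov': 45.39657488115245, 'cx': 310.6721340719046, 'cy': 236.0808530322285, 'k1': -0.09850717977348773, 'cam_to_world': array([[-2.11522507e-03,  9.98223844e-01, -5.95372460e-02,
         3.70561131e-01],
       [-9.99937143e-01, -1.45579385e-03,  1.11171415e-02,
         2.09358395e-02],
       [ 1.10107217e-02,  5.95570189e-02,  9.98164178e-01,
         1.70804415e+00],
       [ 0.00000000e+00,  0.00000000e+00,  0.00000000e+00,
         1.00000000e+00]])}
{'t': 0.1, 'joint_pos': array([-1.44163087,  0.43512302,  0.02496617,  1.57399708, -0.01163393,
        1.13401304, -0.07511024]), 'qvel': array([ 0.00170546, -0.00132998, -0.00156253, -0.00293995, -0.00105205,
       -0.00104888,  0.00111402]), 'effort': array([ 3.87476524e-03, -6.71748233e+01,  1.02859553e+00, -3.16903603e+01,
        1.57535583e-02,  7.25052611e-03,  4.95844381e-05]), 'ee_pos': array([0.14349183, 0.6078391 , 0.23062666]), 'tcp_rot': array([-3.44086668e-05,  1.15666820e-01,  9.93287823e-01, -6.96883190e-04]), 'ft_force': array([-0.58268615,  0.41693024,  0.12209528]), 'torque': array([-0.01295547,  0.02484584,  0.01654788]), 'opening': 1.0003279103616216} 0.0187
```

View pics/top0.png

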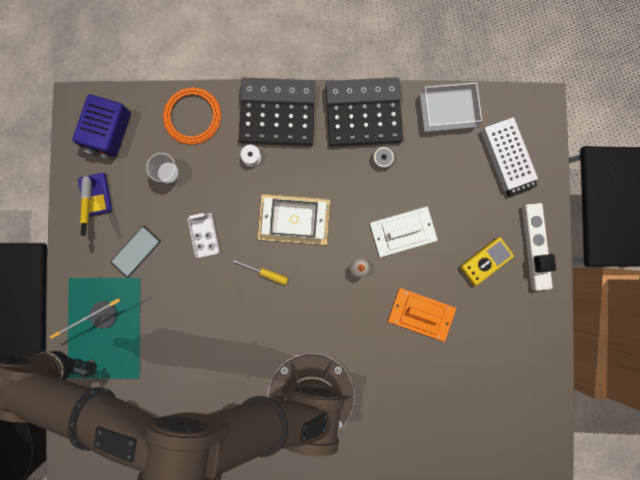

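View pics/side0.png

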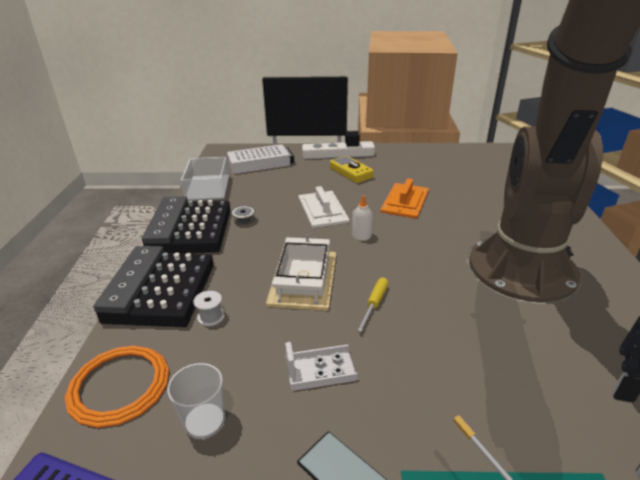

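The top view shows the tray at (203,235) with its grip at the top end, the shell at (294,219), a white cover at (404,231) and an orange cover-like piece at (422,315). The side view shows the same things. The white one fits the cover description; I'll confirm that in crops and measure.

```bash
cat > h.py <<'E'
import numpy as np, cv2
from workcell import state, eyes, ctrl
from scipy.spatial.transform import Rotation as R
def K(n):
    i=eyes.camera_info(n); f=240/np.tan(np.radians(i['vfov'])/2); return i,f,np.array(i['cam_to_world'])
def ray(n,u,v):
    i,f,T=K(n); d=np.array([(u-i['cx'])/f,(v-i['cy'])/f]); s=d.copy()
    for _ in range(20): s=d/(1+i['k1']*(s@s))
    r=T[:3,:3]@np.array([s[0],-s[1],-1]); return T[:3,3],r
def onz(n,u,v,z):
    o,r=ray(n,u,v); return o+r*(z-o[2])/r[2]
def proj(n,p):
    i,f,T=K(n); c=T[:3,:3].T@(np.array(p)-T[:3,3]); s=np.array([c[0],-c[1]])/-c[2]
    s=s*(1+i['k1']*(s@s)); return s*f+[i['cx'],i['cy']]
def crop(img,x0,y0,x1,y1,k,name): cv2.imwrite(name,cv2.resize(img[y0:y1,x0:x1],None,fx=k,fy=k,interpolation=cv2.INTER_CUBIC))
def tool(s):
    q=s['tcp_rot']; return R.from_quat([q[1],q[2],q[3],q[0]])
E
python3 - <<'E'
from h import *
t=cv2.imread('pics/top0.png'); s=cv2.imread('pics/side0.png')
a=[cv2.resize(t[y-45:y+45,x-45:x+45],(390,390),interpolation=cv2.INTER_CUBIC) for x,y in ((203,235),(294,219))]
cv2.imwrite('pics/c1.png',np.hstack(a))
a=[cv2.resize(t[186:276,359:449],(390,390),interpolation=cv2.INTER_CUBIC),cv2.resize(s[170:260,280:370],(390,390),interpolation=cv2.INTER_CUBIC)]
cv2.imwrite('pics/c2.png',np.hstack(a))
crop(s,260,230,370,400,3.5,'pics/c3.png')
E
```

```text
(no output)
```

View pics/c1.png

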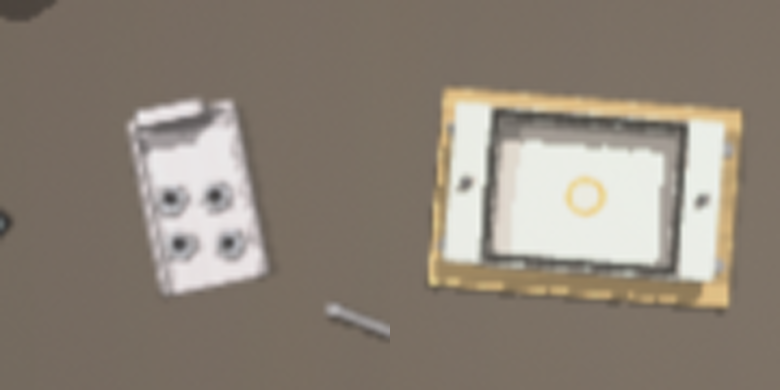

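View pics/c2.png

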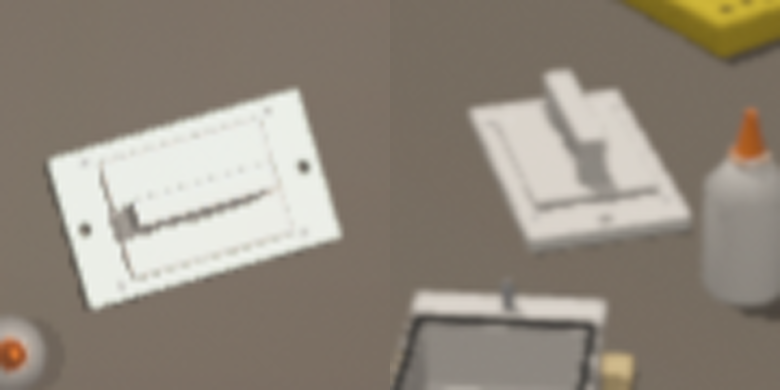

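View pics/c3.png

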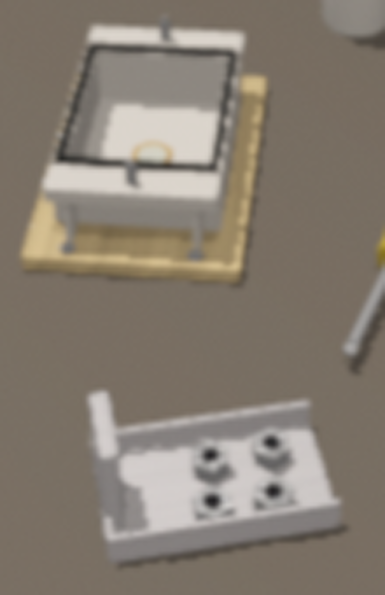

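The candidates are the white piece (404,231) and the orange one (422,315). The white one has the 106x180 plate, two holes and a raised bar; orange is excluded, and the crop confirms the white piece. In the crops the tray grip is at the top (+x) end and the open lip at the bottom, with four nuts. The shell shows a black seal and both dowels. Next I measure.

```bash
python3 - <<'E'
from h import *
t=cv2.imread('pics/top0.png'); s=cv2.imread('pics/side0.png')
k=6
def mask(img,box,lo,kk=k):
    x0,y0,x1,y1=box
    c=cv2.resize(img[y0:y1,x0:x1],None,fx=kk,fy=kk,interpolation=cv2.INTER_CUBIC)
    return c,lo(c)
def px(p,box): return (np.array(p)+0.5)/k-0.5+[box[0],box[1]]
def rect(name,img,box,f,z):
    c,m=mask(img,box,f); m=cv2.morphologyEx(m.astype(np.uint8)*255,cv2.MORPH_CLOSE,np.ones((25,25)))
    cs,_=cv2.findContours(m,cv2.RETR_EXTERNAL,cv2.CHAIN_APPROX_NONE); q=max(cs,key=cv2.contourArea)
    b=cv2.boxPoints(cv2.minAreaRect(q)); W=np.array([onz('top',*px(p,box),z)[:2] for p in b])
    e=np.diff(np.vstack([W,W[:1]]),axis=0)
    print(name,'centre',W.mean(0).round(4),'edges',np.hypot(*e.T).round(4),'ang',np.degrees(np.arctan2(e[:,1],e[:,0])).round(2), 'px',np.array([px(p,box) for p in b]).mean(0).round(1))
white=lambda c:(c.min(2)>165)
rect('cover',t,(359,186,449,276),white,.010)
def w2(c): return (c.min(2)>175)
rect('shell rim',t,(249,174,339,264),w2,.056)
board=lambda c:(c[...,2]>150)
rect('board',t,(249,174,339,264),board,.012)
rect('tray',t,(158,190,240,275),lambda c:c.min(2)>140,.010)
# dark blobs: holes & dowels
def blobs(box,thr,img=t):
    x0,y0,x1,y1=box; c=cv2.cvtColor(img[y0:y1,x0:x1],cv2.COLOR_BGR2GRAY).astype(float)
    w=np.clip(thr-c,0,None); yy,xx=np.mgrid[y0:y1,x0:x1]; return np.array([(w*xx).sum(),(w*yy).sum()])/w.sum()
for nm,b in (('coverL',(373,234,384,244)),('coverR',(424,219,435,229))):
    p=blobs(b,190); print(nm,p.round(2),onz('top',*p,.010).round(4)[:2])
for nm,b in (('dowL',(262,211,271,221)),('dowR',(317,215,326,225))):
    p=blobs(b,190); print(nm,p.round(2),onz('top',*p,.070).round(4)[:2])
E
```

```text
cover centre [ 0.486  -0.2747] edges [0.1819 0.1084 0.1813 0.1078] ang [ -73.85 -164.48  105.94   15.8 ] px [403.4 231.2]
shell rim centre [0.5252 0.0711] edges [0.1073 0.1448 0.1073 0.1442] ang [ -3.6  -93.91 176.07  86.1 ] px [286.9 216.8]
board centre [0.5227 0.0527] edges [0.1387 0.2092 0.1387 0.2081] ang [ -4.22 -94.55 175.32  85.45] px [293.6 219. ]
tray centre [0.4776 0.3223] edges [0.0755 0.1299 0.0752 0.13  ] ang [ -78.62 -168.03  101.45   12.13] px [202.8 234.4]
coverL [374.48 239.89] [ 0.4602 -0.1875]
coverR [432.46 222.42] [ 0.5122 -0.3622]
dowL [265.24 215.5 ] [0.5275 0.1328]
dowR [320.76 219.99] [ 0.5144 -0.0263]
```

```bash
python3 - <<'E'
from h import *
t=cv2.imread('pics/top0.png'); s=cv2.imread('pics/side0.png')
def blob(img,u,v,r,thr):
    c=cv2.cvtColor(img,cv2.COLOR_BGR2GRAY).astype(float); u0,v0=int(round(u)),int(round(v))
    for _ in range(4):
        yy,xx=np.mgrid[v0-r:v0+r+1,u0-r:u0+r+1]; w=np.clip(thr-c[yy,xx],0,None)
        p=np.array([(w*xx).sum(),(w*yy).sum()])/w.sum(); u0,v0=np.round(p).astype(int)
    return p
H=[];
for u,v in ((378.6,238.8),(428.9,224.3)):
    p=blob(t,u,v,3,215); H.append(onz('top',*p,.010)); print(p.round(2),H[-1].round(4))
d=H[0]-H[1]; print('cover mid',((H[0]+H[1])/2).round(4),'len',np.linalg.norm(d).round(4),'yaw',np.degrees(np.arctan2(-d[0],d[1])).round(2))
D=[]
for u,v in ((266.5,216.5),(321,220.5)):
    p=blob(t,u,v,3,215); D.append(onz('top',*p,.068)); print(p.round(2),D[-1].round(4))
d=D[0]-D[1]; print('dow mid',((D[0]+D[1])/2).round(4),'len',np.linalg.norm(d).round(4),'yaw',np.degrees(np.arctan2(-d[0],d[1])).round(2))
# side dowels: crop px (132,160..185),(166,15..40)/3.5+(260,230)
for u,v,z in ((131,183,.056),(167,39,.056),(132,160,.074),(164,15,.074)):
    q=(u/3.5+260,v/3.5+230); print('side',np.round(q,1),onz('side',*q,z).round(4))
for a in ((165,293),(268,270),(135,112),(203,101),(128,122),(236,100)):
    q=(a[0]/390*90+158,a[1]/390*90+190); print('tray',np.round(q,1),'z18',onz('top',*q,.018).round(4)[:2],'z3',onz('top',*q,.003).round(4)[:2],'z63',onz('top',*q,.063).round(4)[:2])
for nm,u,v,z in(('lipfar',310,405,.018),('lipnear',340,497,.018),('lipnear_b',340,527,0),('backnear_b',110,560,0)):
    q=(u/3.5+260,v/3.5+230); print('side',nm,onz('side',*q,z).round(4))
for q in ((90,393),(108,395),(100,434),(115,432)): # grip top corners
    q=(q[0]/3.5+260,q[1]/3.5+230); print('side grip',onz('side',*q,.063).round(4))
E
```

```text
[377.65 239.04] [ 0.4627 -0.197   0.01  ]
[429.28 223.57] [ 0.5088 -0.3525  0.01  ]
cover mid [ 0.4858 -0.2748  0.01  ] len 0.1622 yaw 16.5
[265.91 216.02] [0.5262 0.131  0.068 ]
[320.48 219.95] [ 0.5147 -0.0256  0.068 ]
dow mid [0.5205 0.0527 0.068 ] len 0.157 yaw -4.22
side [297.4 282.3] [0.5283 0.1298 0.056 ]
side [307.7 241.1] [ 0.5145 -0.0281  0.056 ]
side [297.7 275.7] [0.5269 0.1301 0.074 ]
side [306.9 234.3] [ 0.5162 -0.0307  0.074 ]
tray [196.1 257.6] z18 [0.4082 0.3403] z3 [0.4086 0.3431] z63 [0.4072 0.3318]
tray [219.8 252.3] z18 [0.4238 0.27  ] z3 [0.4243 0.2722] z63 [0.4224 0.2634]
tray [189.2 215.8] z18 [0.532  0.3622] z3 [0.5334 0.3652] z63 [0.5277 0.3531]
tray [204.8 213.3] z18 [0.5394 0.3155] z3 [0.5409 0.3181] z63 [0.5349 0.3076]
tray [187.5 218.2] z18 [0.5251 0.3669] z3 [0.5265 0.37  ] z63 [0.521  0.3577]
tray [212.5 213.1] z18 [0.54   0.2928] z3 [0.5415 0.2952] z63 [0.5355 0.2856]
side lipfar [0.422 0.274 0.018]
side lipnear [0.408  0.3373 0.018 ]
side lipnear_b [0.4076 0.3416 0.    ]
side backnear_b [0.525  0.3643 0.    ]
side grip [0.5365 0.3099 0.063 ]
side grip [0.5271 0.3111 0.063 ]
side grip [0.5289 0.3376 0.063 ]
side grip [0.5215 0.3361 0.063 ]
```

```bash
cat > go.py <<'E'
# usage: go.py x y z yaw_of_tool_y_deg [tilt] -> remaining shift in tool axes and turn (deg), tool pointing down
import sys; from h import *
x,y,z,a=map(float,sys.argv[1:5]); tl=float(sys.argv[5]) if len(sys.argv)>5 else 0
s=state(); Rt=tool(s); c,sn=np.cos(np.radians(a)),np.sin(np.radians(a))
G=R.from_matrix(np.array([[-sn,c,0],[c,sn,0],[0,0,-1]]).T.T if False else np.column_stack([[-sn,c,0],[c,sn,0],[0,0,-1]])) if False else R.from_matrix(np.column_stack([[-sn,c,0],[c,sn,0],[0,0,-1]]))
G=G*R.from_rotvec([np.radians(tl),0,0])
print('t',round(s['t'],2),'pos',s['ee_pos'].round(4),'shift mm',(Rt.inv().apply(np.array([x,y,z])-s['ee_pos'])*1e3).round(1),'turn',np.degrees((Rt.inv()*G).as_rotvec()).round(2),'shift mm in goal axes',(G.inv().apply(np.array([x,y,z])-s['ee_pos'])*1e3).round(1),'F',s['ft_force'].round(1),'op',round(s['opening']*85.4,1),'j',s['joint_pos'].round(2))
E
sed -i 's/^G=R.from_matrix.*/G=R.from_matrix(np.column_stack([[-sn,c,0],[c,sn,0],[0,0,-1]]))/' go.py
python3 go.py 0.527 0.329 0.13 12
```

```text
t 0.1 pos [0.1435 0.6078 0.2306] shift mm [-437.3 -183.1  100.9] turn [-7.000e-02  5.000e-02  6.472e+01] shift mm in goal axes [-352.5  317.2  100.6] F [-0.6  0.4  0.1] op 85.4 j [-1.44  0.44  0.02  1.57 -0.01  1.13 -0.08]
```

```bash
python3 -m inch '[{"wz":7.1,"tz":0.005},{"wz":7.1,"tz":0.005},{"wz":7.1,"tz":0.005},{"wz":7.1,"tz":0.005},{"wz":7.1,"tz":0.005},{"wz":7.1,"tz":0.005},{"wz":7.1,"tz":0.005},{"wz":7.1,"tz":0.005}]' 0.06; python3 go.py 0.527 0.329 0.13 12
```

```text
t 0.1 pos [0.1435 0.6078 0.2306] shift mm [-437.3 -183.1  100.9] turn [-7.000e-02  5.000e-02  6.472e+01] shift mm in goal axes [-352.5  317.2  100.6] F [-0.6  0.4  0.1] op 85.4 j [-1.44  0.44  0.02  1.57 -0.01  1.13 -0.08]validation failed for argument at $[0]...
```

```bash
python3 -m inch '[{"tx":0,"ty":0,"tz":0.005,"wx":0,"wy":0,"wz":7.1},{"tx":0,"ty":0,"tz":0.005,"wx":0,"wy":0,"wz":7.1},{"tx":0,"ty":0,"tz":0.005,"wx":0,"wy":0,"wz":7.1},{"tx":0,"ty":0,"tz":0.005,"wx":0,"wy":0,"wz":7.1},{"tx":0,"ty":0,"tz":0.005,"wx":0,"wy":0,"wz":7.1},{"tx":0,"ty":0,"tz":0.005,"wx":0,"wy":0,"wz":7.1},{"tx":0,"ty":0,"tz":0.005,"wx":0,"wy":0,"wz":7.1},{"tx":0,"ty":0,"tz":0.005,"wx":0,"wy":0,"wz":7.1}]' 0.06; python3 go.py 0.527 0.329 0.13 12
```

```text
t: 0.77
ee_pos: [0.1436, 0.6059, 0.1867]
tcp_rot: [0.001, 0.579, 0.816, -0.003]
ft_force: [-0.6, 0.1, -0.2]
opening: 0.702
t 0.77 pos [0.1436 0.6059 0.1867] shift mm [-387.8  270.5   57.9] turn [-0.15  0.3   7.3 ] shift mm in goal axes [-350.6  317.4   56.7] F [-0.6  0.1 -0.2] op 60.0 j [-1.6   0.48  0.25  1.64 -0.13  1.04 -0.97]
```

```bash
python3 -m inch '[{"tx":-0.033,"ty":0.023,"tz":0,"wx":0,"wy":0,"wz":0},{"tx":-0.033,"ty":0.023,"tz":0,"wx":0,"wy":0,"wz":0},{"tx":-0.033,"ty":0.023,"tz":0,"wx":0,"wy":0,"wz":0},{"tx":-0.033,"ty":0.023,"tz":0,"wx":0,"wy":0,"wz":0},{"tx":-0.033,"ty":0.023,"tz":0,"wx":0,"wy":0,"wz":0},{"tx":-0.033,"ty":0.023,"tz":0,"wx":0,"wy":0,"wz":0},{"tx":-0.033,"ty":0.023,"tz":0,"wx":0,"wy":0,"wz":0},{"tx":-0.033,"ty":0.023,"tz":0,"wx":0,"wy":0,"wz":7}]'; python3 go.py 0.527 0.329 0.11 12
```

```text
t: 1.43
ee_pos: [0.399, 0.4157, 0.1811]
tcp_rot: [-0.0, 0.622, 0.783, -0.007]
ft_force: [1.2, 0.8, -0.9]
opening: 0.705
t 1.43 pos [0.399  0.4157 0.1811] shift mm [-112.8  105.8   70.8] turn [-0.63  0.46  1.08] shift mm in goal axes [-111.4  107.1   71.1] F [ 1.2  0.8 -0.9] op 60.2 j [-1.14  0.42  0.34  1.77 -0.16  1.   -0.51]
```

```bash
python3 -m inch '[{"tx":-0.028,"ty":0.027,"tz":0.01,"wx":0,"wy":0,"wz":1},{"tx":-0.028,"ty":0.027,"tz":0.01,"wx":0,"wy":0,"wz":0},{"tx":-0.028,"ty":0.027,"tz":0.01,"wx":-0.6,"wy":0.4,"wz":0},{"tx":-0.02,"ty":0.02,"tz":0.01,"wx":0,"wy":0,"wz":0},{"tx":-0.012,"ty":0.01,"tz":0.015,"wx":0,"wy":0,"wz":0},{"tx":0,"ty":0,"tz":0.01,"wx":0,"wy":0,"wz":0},{"tx":0,"ty":0,"tz":0.005,"wx":0,"wy":0,"wz":0},{"tx":0,"ty":0,"tz":0,"wx":0,"wy":0,"wz":0}]'; python3 go.py 0.527 0.329 0.028 12; python3 - <<'E'
from h import *
t=eyes.read_camera('top'); s=eyes.read_camera('side')
cv2.imwrite('pics/d.png',np.hstack([cv2.resize(t[175:295,140:260],(400,400)),cv2.resize(s[260:420,240:400],(400,400))]))
E
```

```text
t: 2.1
ee_pos: [0.5443, 0.309, 0.1072]
tcp_rot: [0.003, 0.638, 0.77, -0.001]
ft_force: [-0.0, -0.2, 0.5]
opening: 0.703
t 2.1 pos [0.5443 0.309  0.1072] shift mm [ 23.3 -13.4  79. ] turn [ 0.12  0.36 -1.28] shift mm in goal axes [ 23.1 -12.7  79.2] F [-0.  -0.2  0.5] op 60.1 j [-0.84  0.57  0.34  1.73 -0.23  0.88 -0.21]
```

View pics/d.png

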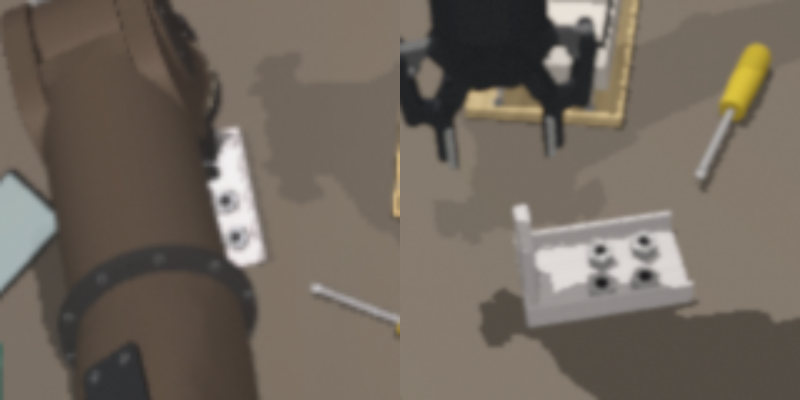

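The side view shows the open fingers behind the tray at about (450–550,130) in the crop, with the tray still in place. I'll correct by 23/-13 mm, then descend.

```bash
python3 -m inch '[{"tx":0.012,"ty":-0.007,"tz":0,"wx":0,"wy":0,"wz":-1.2},{"tx":0.011,"ty":-0.006,"tz":0,"wx":0,"wy":0.3,"wz":0},{"tx":0,"ty":0,"tz":0.01,"wx":0,"wy":0,"wz":0},{"tx":0,"ty":0,"tz":0.015,"wx":0,"wy":0,"wz":0},{"tx":0,"ty":0,"tz":0.015,"wx":0,"wy":0,"wz":0},{"tx":0,"ty":0,"tz":0.01,"wx":0,"wy":0,"wz":0},{"tx":0,"ty":0,"tz":0,"wx":0,"wy":0,"wz":0},{"tx":0,"ty":0,"tz":0,"wx":0,"wy":0,"wz":0}]'; python3 go.py 0.527 0.329 0.028 12
```

```text
t: 2.87
ee_pos: [0.5197, 0.3439, 0.0589]
tcp_rot: [-0.001, 0.622, 0.783, 0.006]
ft_force: [-1.3, 0.0, 0.8]
opening: 0.702
t 2.87 pos [0.5197 0.3439 0.0589] shift mm [-16.5   3.5  30.7] turn [ 0.41 -0.49  1.01] shift mm in goal axes [-16.1   4.   30.9] F [-1.3  0.   0.8] op 59.9 j [-0.87  0.62  0.3   1.78 -0.26  0.77 -0.21]
```

```bash
python3 -m inch '[{"tx":-0.009,"ty":0.002,"tz":0,"wx":0.3,"wy":-0.4,"wz":0.7},{"tx":0,"ty":0,"tz":0,"wx":0,"wy":0,"wz":0},{"tx":0,"ty":0,"tz":0,"wx":0,"wy":0,"wz":0},{"tx":0,"ty":0,"tz":0,"wx":0,"wy":0,"wz":0},{"tx":0,"ty":0,"tz":0,"wx":0,"wy":0,"wz":0},{"tx":0,"ty":0,"tz":0,"wx":0,"wy":0,"wz":0},{"tx":0,"ty":0,"tz":0,"wx":0,"wy":0,"wz":0},{"tx":0,"ty":0,"tz":0,"wx":0,"wy":0,"wz":0}]'; python3 go.py 0.527 0.329 0.028 12
```

```text
t: 3.53
ee_pos: [0.526, 0.335, 0.0618]
tcp_rot: [0.001, 0.628, 0.778, 0.003]
ft_force: [-0.1, -0.5, -0.5]
opening: 0.703
t 3.53 pos [0.526  0.335  0.0618] shift mm [-6.2 -0.5 33.8] turn [ 0.31 -0.14  0.17] shift mm in goal axes [-6.1 -0.3 33.8] F [-0.1 -0.5 -0.5] op 60.1 j [-0.86  0.62  0.31  1.77 -0.25  0.78 -0.21]
```

```bash
python3 -m inch '[{"tx":-0.005,"ty":0,"tz":0.008,"wx":0.2,"wy":0,"wz":0},{"tx":0,"ty":0,"tz":0.008,"wx":0,"wy":0,"wz":0},{"tx":0,"ty":0,"tz":0.008,"wx":0,"wy":0,"wz":0},{"tx":0,"ty":0,"tz":0.004,"wx":0,"wy":0,"wz":0},{"tx":0,"ty":0,"tz":0,"wx":0,"wy":0,"wz":0},{"tx":0,"ty":0,"tz":0,"wx":0,"wy":0,"wz":0},{"tx":0,"ty":0,"tz":0,"wx":0,"wy":0,"wz":0},{"tx":0,"ty":0,"tz":0,"wx":0,"wy":0,"wz":0}]'; python3 go.py 0.527 0.329 0.028 12
```

```text
t: 4.2
ee_pos: [0.5264, 0.3292, 0.0293]
tcp_rot: [-0.001, 0.628, 0.778, 0.0]
ft_force: [0.4, 0.5, -0.1]
opening: 0.701
t 4.2 pos [0.5264 0.3292 0.0293] shift mm [-0.3  0.6  1.3] turn [-0.04 -0.08  0.17] shift mm in goal axes [-0.3  0.6  1.3] F [ 0.4  0.5 -0.1] op 59.8 j [-0.84  0.66  0.29  1.79 -0.27  0.73 -0.19]
```

```bash
python3 -m inch '[{"tx":0,"ty":0,"tz":0,"wx":0,"wy":0,"wz":0},{"tx":0,"ty":0,"tz":0,"wx":0,"wy":0,"wz":0},{"tx":0,"ty":0,"tz":0,"wx":0,"wy":0,"wz":0},{"tx":0,"ty":0,"tz":0,"wx":0,"wy":0,"wz":0},{"tx":0,"ty":0,"tz":0,"wx":0,"wy":0,"wz":0},{"tx":0,"ty":0,"tz":0,"wx":0,"wy":0,"wz":0},{"tx":0,"ty":0,"tz":0,"wx":0,"wy":0,"wz":0},{"tx":0,"ty":0,"tz":0,"wx":0,"wy":0,"wz":0}]' 0 80; python3 go.py 0.527 0.329 0.028 12
```

```text
t: 4.87
ee_pos: [0.5272, 0.3299, 0.0306]
tcp_rot: [-0.0, 0.628, 0.778, 0.001]
ft_force: [0.5, 0.9, -0.8]
opening: 0.104
t 4.87 pos [0.5272 0.3299 0.0306] shift mm [-0.9 -0.4  2.6] turn [ 0.1  -0.14  0.19] shift mm in goal axes [-0.9 -0.4  2.6] F [ 0.5  0.9 -0.8] op 8.9 j [-0.84  0.66  0.29  1.79 -0.27  0.73 -0.19]
```

```bash
python3 -m inch '[{"tx":0,"ty":0,"tz":-0.008,"wx":0,"wy":0,"wz":0},{"tx":0,"ty":0,"tz":-0.015,"wx":0,"wy":0,"wz":0},{"tx":0,"ty":0,"tz":-0.02,"wx":0,"wy":0,"wz":0},{"tx":0,"ty":0,"tz":-0.02,"wx":0,"wy":0,"wz":0},{"tx":0,"ty":0,"tz":-0.02,"wx":0,"wy":0,"wz":0},{"tx":0,"ty":0,"tz":-0.02,"wx":0,"wy":0,"wz":0},{"tx":0,"ty":0,"tz":-0.015,"wx":0,"wy":0,"wz":0},{"tx":0,"ty":0,"tz":-0.006,"wx":0,"wy":0,"wz":0}]'; python3 go.py 0.64 0.044 0.165 -4.4
python3 - <<'E'
from h import *
s=eyes.read_camera('side'); cv2.imwrite('pics/e.png',s)
E
```

```text
t: 5.53
ee_pos: [0.524, 0.3274, 0.1592]
tcp_rot: [-0.001, 0.628, 0.778, -0.003]
ft_force: [0.6, 1.3, -1.6]
opening: 0.103
t 5.53 pos [0.524  0.3274 0.1592] shift mm [-301.5   53.7   -5.7] turn [-0.36  0.14 16.55] shift mm in goal axes [-273.7  137.4   -5.8] F [ 0.6  1.3 -1.6] op 8.8 j [-0.89  0.5   0.35  1.69 -0.2   0.99 -0.25]
```

View pics/e.png

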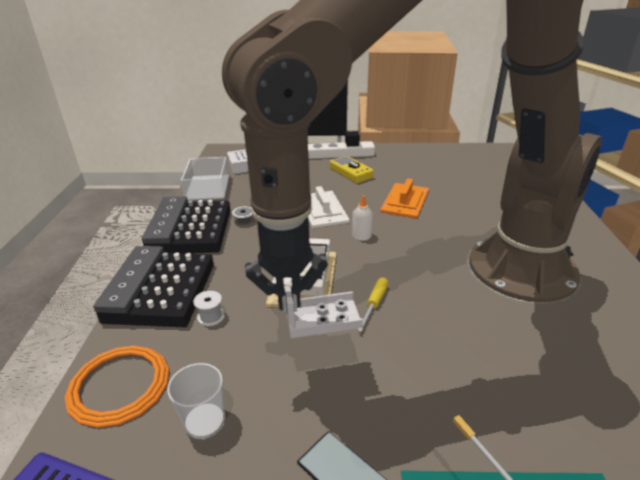

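```bash
python3 -m inch '[{"tx":-0.015,"ty":0.003,"tz":0,"wx":0,"wy":0,"wz":2},{"tx":-0.027,"ty":0.006,"tz":0,"wx":0,"wy":0,"wz":2},{"tx":-0.036,"ty":0.01,"tz":0,"wx":0,"wy":0,"wz":2},{"tx":-0.038,"ty":0.012,"tz":0,"wx":0,"wy":0,"wz":2},{"tx":-0.038,"ty":0.014,"tz":0,"wx":0,"wy":0,"wz":2},{"tx":-0.036,"ty":0.015,"tz":0,"wx":0,"wy":0,"wz":2},{"tx":-0.027,"ty":0.012,"tz":0,"wx":0,"wy":0,"wz":2},{"tx":-0.015,"ty":0.007,"tz":0,"wx":0,"wy":0,"wz":2}]'; python3 go.py 0.64 0.044 0.165 -4.4
```

```text
t: 6.25
ee_pos: [0.6209, 0.0965, 0.1515]
tcp_rot: [-0.004, 0.732, 0.681, -0.006]
ft_force: [0.5, -0.1, -2.0]
opening: 0.103
t 6.25 pos [0.6209 0.0965 0.1515] shift mm [-51.   22.6 -13.7] turn [-0.84  0.23  0.22] shift mm in goal axes [-50.9  23.  -13.5] F [ 0.5 -0.1 -2. ] op 8.8 j [-0.53  0.54  0.45  1.67 -0.27  1.   -0.07]
```

```bash
python3 -m inch '[{"tx":-0.014,"ty":0.007,"tz":-0.006,"wx":-0.6,"wy":0.2,"wz":0},{"tx":-0.014,"ty":0.006,"tz":-0.004,"wx":0,"wy":0,"wz":0},{"tx":-0.006,"ty":0.003,"tz":-0.002,"wx":0,"wy":0,"wz":0},{"tx":0,"ty":0,"tz":0,"wx":0,"wy":0,"wz":0},{"tx":0,"ty":0,"tz":0,"wx":0,"wy":0,"wz":0},{"tx":0,"ty":0,"tz":0,"wx":0,"wy":0,"wz":0},{"tx":0,"ty":0,"tz":0,"wx":0,"wy":0,"wz":0},{"tx":0,"ty":0,"tz":0,"wx":0,"wy":0,"wz":0}]'; python3 go.py 0.64 0.044 0.165 -4.4
```

```text
t: 6.92
ee_pos: [0.6315, 0.0509, 0.1563]
tcp_rot: [-0.003, 0.738, 0.675, -0.007]
ft_force: [-0.4, 0.8, -2.8]
opening: 0.104
t 6.92 pos [0.6315 0.0509 0.1563] shift mm [-6.2  8.9 -8.8] turn [-0.81  0.38 -0.73] shift mm in goal axes [-6.3  9.  -8.7] F [-0.4  0.8 -2.8] op 8.9 j [-0.47  0.55  0.46  1.65 -0.27  1.02 -0.01]
```

```bash
python3 -m inch '[{"tx":-0.005,"ty":-0.006,"tz":0,"wx":-2,"wy":0.3,"wz":-0.6},{"tx":0,"ty":-0.003,"tz":0,"wx":-2,"wy":0,"wz":0},{"tx":0,"ty":0,"tz":0,"wx":-2,"wy":0,"wz":0},{"tx":0,"ty":0,"tz":0,"wx":-2,"wy":0,"wz":0},{"tx":0,"ty":0,"tz":0,"wx":-2,"wy":0,"wz":0},{"tx":0,"ty":0,"tz":0,"wx":-2,"wy":0,"wz":0},{"tx":0,"ty":0,"tz":0,"wx":-1,"wy":0,"wz":0},{"tx":0,"ty":0,"tz":0,"wx":0,"wy":0,"wz":0}]'; python3 go.py 0.614 0.045 0.155 -4.4 -35
python3 - <<'E'
from h import *
s=eyes.read_camera('side'); t=eyes.read_camera('top')
cv2.imwrite('pics/f.png',np.hstack([cv2.resize(t[165:285,240:360],(400,400)),cv2.resize(s[190:350,240:400],(400,400))]))
S=state(); T=tool(S); print('lip',(S['ee_pos']+T.apply([0,-.115,.0276])).round(4))
E
```

```text
t: 7.58
ee_pos: [0.6194, 0.0571, 0.1549]
tcp_rot: [0.079, 0.725, 0.68, 0.076]
ft_force: [-0.6, -0.4, -3.0]
opening: 0.102
t 7.58 pos [0.6194 0.0571 0.1549] shift mm [-12.4  -4.5  -1.1] turn [-22.4   -0.41   0.59] shift mm in goal axes [-12.5  -3.6  -2.6] F [-0.6 -0.4 -3. ] op 8.7 j [-0.56  0.41  0.47  1.91 -0.23  0.66 -0.04]
lip [0.514  0.0639 0.1031]
```

View pics/f.png

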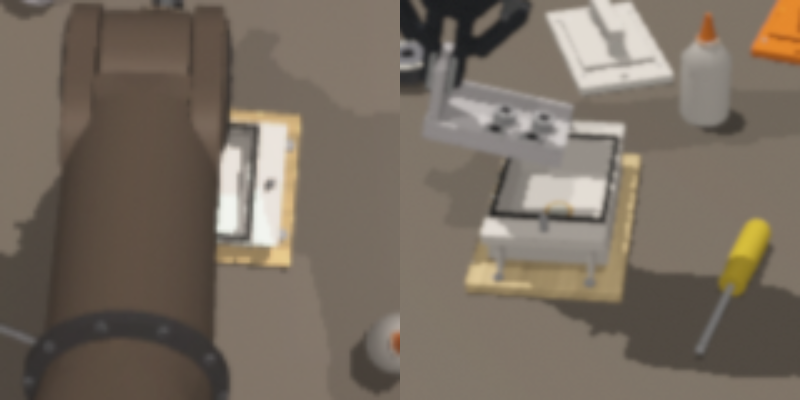

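The side crop shows the tray tipped about 13° over the opening with nuts still at (505–545,120). The lip is 12 mm off towards +y, so I correct that and continue tipping.

```bash
python3 -m inch '[{"tx":-0.006,"ty":0,"tz":0,"wx":0,"wy":0,"wz":0.5},{"tx":-0.004,"ty":0,"tz":0,"wx":0,"wy":0,"wz":0},{"tx":0,"ty":0,"tz":0,"wx":0,"wy":0,"wz":0},{"tx":0,"ty":0,"tz":0,"wx":-3,"wy":0,"wz":0},{"tx":0,"ty":0,"tz":0,"wx":-3,"wy":0,"wz":0},{"tx":0,"ty":0,"tz":0,"wx":-3,"wy":0,"wz":0},{"tx":0,"ty":0,"tz":0,"wx":-3,"wy":0,"wz":0},{"tx":0,"ty":0,"tz":0,"wx":-2,"wy":0,"wz":0}]'; python3 go.py 0.614 0.045 0.155 -4.4 -35
python3 - <<'E'
from h import *
s=eyes.read_camera('side'); t=eyes.read_camera('top')
cv2.imwrite('pics/g.png',np.hstack([cv2.resize(t[165:285,240:360],(400,400)),cv2.resize(s[190:350,240:400],(400,400))]))
S=state(); T=tool(S); print('lip',(S['ee_pos']+T.apply([0,-.115,.0276])).round(4))
E
```

```text
t: 8.35
ee_pos: [0.624, 0.0433, 0.1568]
tcp_rot: [0.171, 0.714, 0.66, 0.161]
ft_force: [-0.6, 0.7, -3.0]
opening: 0.107
t 8.35 pos [0.624  0.0433 0.1568] shift mm [ 0.9 -9.8 -3. ] turn [-7.8  -0.16 -0.19] shift mm in goal axes [ 0.9 -9.3 -4.3] F [-0.6  0.7 -3. ] op 9.2 j [-0.64  0.34  0.52  2.13 -0.19  0.26 -0.1 ]
lip [0.5333 0.0508 0.0793]
```

View pics/g.png

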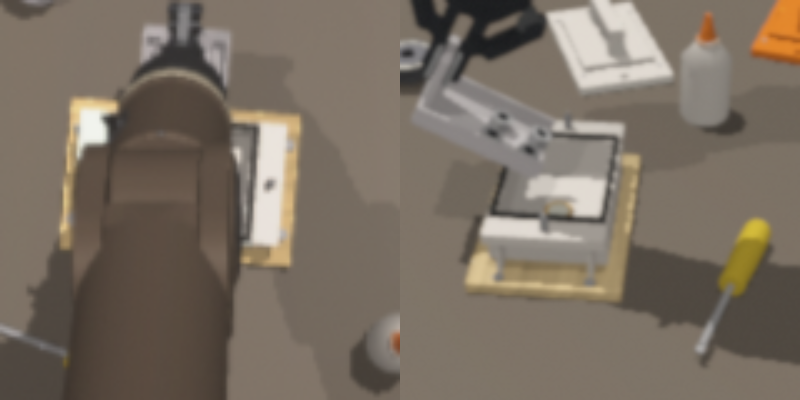

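The side crop shows nuts still on the tray at about (500–540,130) at 27°. Joint 6 is at 0.26, near its lower end, so I hold and check whether they slide already.

```bash
python3 -m inch '[{"tx":0,"ty":0,"tz":0,"wx":-0.5,"wy":0,"wz":0},{"tx":0,"ty":0,"tz":0,"wx":0,"wy":0,"wz":0},{"tx":0,"ty":0,"tz":0,"wx":0,"wy":0,"wz":0},{"tx":0,"ty":0,"tz":0,"wx":0,"wy":0,"wz":0},{"tx":0,"ty":0,"tz":0,"wx":0,"wy":0,"wz":0},{"tx":0,"ty":0,"tz":0,"wx":0,"wy":0,"wz":0},{"tx":0,"ty":0,"tz":0,"wx":0,"wy":0,"wz":0},{"tx":0,"ty":0,"tz":0,"wx":0,"wy":0,"wz":0}]'; python3 go.py 0.614 0.045 0.155 -4.4 -35
python3 - <<'E'
from h import *
s=eyes.read_camera('side'); crop(s,290,190,400,310,5,'pics/i.png')
S=state(); T=tool(S); print('lip',(S['ee_pos']+T.apply([0,-.115,.0276])).round(4))
E
```

```text
t: 9.12
ee_pos: [0.6265, 0.0427, 0.1578]
tcp_rot: [0.173, 0.714, 0.659, 0.162]
ft_force: [0.2, -0.6, -2.0]
opening: 0.102
t 9.12 pos [0.6265 0.0427 0.1578] shift mm [  1.3 -12.5  -3.4] turn [-7.51 -0.1  -0.24] shift mm in goal axes [  1.3 -11.9  -5. ] F [ 0.2 -0.6 -2. ] op 8.7 j [-0.64  0.34  0.52  2.13 -0.19  0.25 -0.1 ]
lip [0.5375 0.0501 0.0803]
```

View pics/i.png

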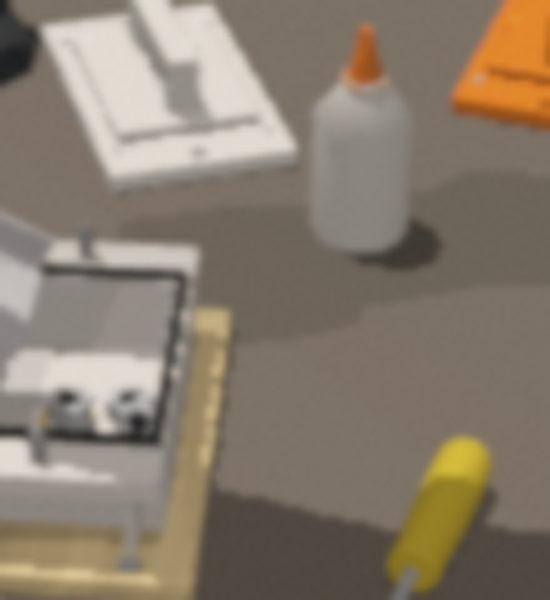

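Nuts have fallen into the box at crop (70,405) and (130,405). I take a wider view for the others.

```bash
python3 - <<'E'
from h import *
s=eyes.read_camera('side'); crop(s,235,190,345,310,5,'pics/j.png')
E
```

```text
(no output)
```

View pics/j.png

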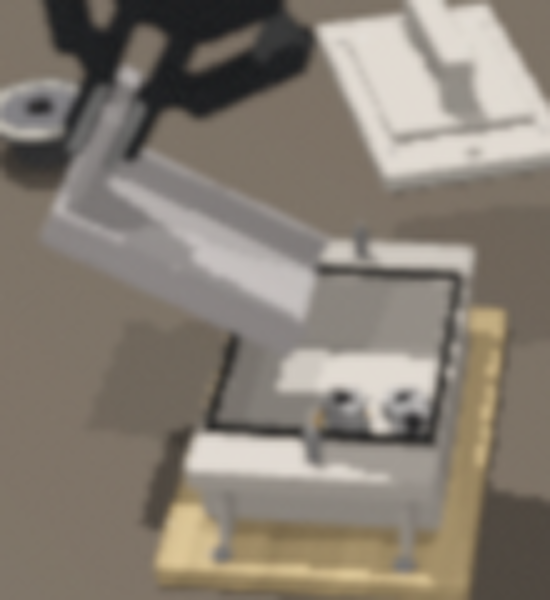

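Two nuts show in the box at crop (345,405) and (405,410); the other two may be hidden behind either wall. I raise slightly and tip a few degrees more.

```bash
python3 -m inch '[{"tx":0,"ty":-0.008,"tz":-0.012,"wx":0,"wy":0,"wz":0},{"tx":0,"ty":0,"tz":-0.004,"wx":-2,"wy":0,"wz":0},{"tx":0,"ty":0,"tz":0,"wx":-2,"wy":0,"wz":0},{"tx":0,"ty":0,"tz":0,"wx":-1,"wy":0,"wz":0},{"tx":0,"ty":0,"tz":0,"wx":0,"wy":0,"wz":0},{"tx":0,"ty":0,"tz":0,"wx":0,"wy":0,"wz":0},{"tx":0,"ty":0,"tz":0,"wx":0,"wy":0,"wz":0},{"tx":0,"ty":0,"tz":0,"wx":0,"wy":0,"wz":0}]'; python3 go.py 0.614 0.045 0.155 -4.4 -35
python3 - <<'E'
from h import *
s=eyes.read_camera('side'); t=eyes.read_camera('top')
cv2.imwrite('pics/k.png',np.hstack([cv2.resize(t[165:285,240:360],(400,400)),cv2.resize(s[190:310,235:355],(400,400))]))
S=state(); T=tool(S); print('lip',(S['ee_pos']+T.apply([0,-.115,.0276])).round(4))
E
```

```text
t: 9.88
ee_pos: [0.61, 0.0438, 0.1682]
tcp_rot: [0.204, 0.706, 0.651, 0.191]
ft_force: [0.5, -0.1, -1.0]
opening: 0.102
t 9.88 pos [0.61   0.0438 0.1682] shift mm [ 1.5 -3.8 13.2] turn [-2.54 -0.09 -0.27] shift mm in goal axes [ 1.5 -4.3 13. ] F [ 0.5 -0.1 -1. ] op 8.7 j [-0.78  0.3   0.64  2.24 -0.2   0.12 -0.1 ]
lip [0.5282 0.0506 0.0832]
```

View pics/k.png

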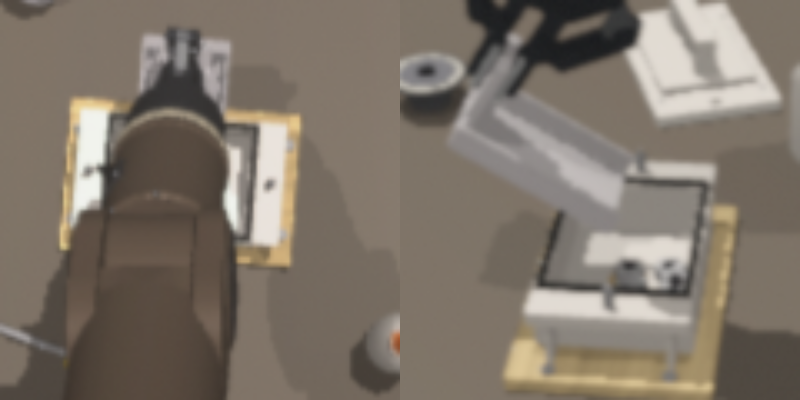

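```bash
python3 -m inch '[{"tx":0,"ty":0,"tz":-0.004,"wx":2,"wy":0,"wz":0},{"tx":0,"ty":0,"tz":0,"wx":4,"wy":0,"wz":0},{"tx":0,"ty":0,"tz":0,"wx":4,"wy":0,"wz":0},{"tx":0,"ty":0,"tz":0,"wx":4,"wy":0,"wz":0},{"tx":0,"ty":0,"tz":0,"wx":4,"wy":0,"wz":0},{"tx":0,"ty":0,"tz":0,"wx":4,"wy":0,"wz":0},{"tx":0,"ty":0,"tz":0,"wx":4,"wy":0,"wz":0},{"tx":0,"ty":0,"tz":0,"wx":3,"wy":0,"wz":0}]'; python3 go.py 0.527 0.330 0.165 12
```

```text
t: 10.65
ee_pos: [0.6056, 0.0437, 0.1725]
tcp_rot: [0.012, 0.734, 0.679, 0.015]
ft_force: [0.9, -0.4, -1.6]
opening: 0.106
t 10.65 pos [0.6056 0.0437 0.1725] shift mm [ 279.2 -101.2    5.1] turn [  2.26   0.   -16.52] shift mm in goal axes [296.4 -17.4   7.5] F [ 0.9 -0.4 -1.6] op 9.1 j [-0.54  0.47  0.54  1.76 -0.29  0.95  0.04]
```

```bash
python3 -m inch '[{"tx":0.02,"ty":-0.007,"tz":0,"wx":1,"wy":0,"wz":-2},{"tx":0.032,"ty":-0.011,"tz":0,"wx":0.5,"wy":0,"wz":-2},{"tx":0.036,"ty":-0.01,"tz":0,"wx":0,"wy":0,"wz":-2},{"tx":0.037,"ty":-0.009,"tz":0,"wx":0,"wy":0,"wz":-2},{"tx":0.037,"ty":-0.007,"tz":0,"wx":0,"wy":0,"wz":-2},{"tx":0.036,"ty":-0.005,"tz":0,"wx":0,"wy":0,"wz":-2},{"tx":0.026,"ty":-0.003,"tz":0,"wx":0,"wy":0,"wz":-2},{"tx":0.012,"ty":-0.001,"tz":0,"wx":0,"wy":0,"wz":-1.5}]'; python3 go.py 0.527 0.330 0.165 12
python3 - <<'E'
from h import *
s=eyes.read_camera('side'); t=eyes.read_camera('top')
cv2.imwrite('pics/l.png',np.hstack([cv2.resize(t[165:275,240:350],(400,400)),cv2.resize(s[200:360,235:395],(400,400))]))
E
```

```text
t: 11.32
ee_pos: [0.5505, 0.2796, 0.1706]
tcp_rot: [0.009, 0.638, 0.77, 0.004]
ft_force: [0.1, 0.5, -1.0]
opening: 0.109
t 11.32 pos [0.5505 0.2796 0.1706] shift mm [ 53.9 -13.8   4.9] turn [ 1.02  0.44 -1.23] shift mm in goal axes [ 54.2 -12.5   5.6] F [ 0.1  0.5 -1. ] op 9.3 j [-0.87  0.49  0.45  1.71 -0.23  0.98 -0.15]
```

View pics/l.png

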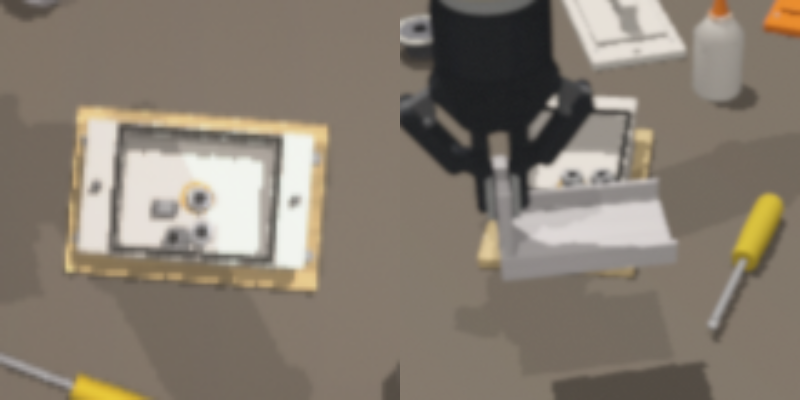

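The top crop shows four nuts in the box at (163,208), (200,198), (178,237) and (202,232). The side crop shows the tray empty. Now I take the tray back.

```bash
python3 -m inch '[{"tx":0.016,"ty":-0.005,"tz":0.01,"wx":0.7,"wy":0.4,"wz":-0.8},{"tx":0.013,"ty":-0.003,"tz":0.02,"wx":0,"wy":0,"wz":0},{"tx":0.006,"ty":0,"tz":0.025,"wx":0,"wy":0,"wz":0},{"tx":0,"ty":0,"tz":0.02,"wx":0,"wy":0,"wz":0},{"tx":0,"ty":0,"tz":0.008,"wx":0,"wy":0,"wz":0},{"tx":0,"ty":0,"tz":0,"wx":0,"wy":0,"wz":0},{"tx":0,"ty":0,"tz":0,"wx":0,"wy":0,"wz":0},{"tx":0,"ty":0,"tz":0,"wx":0,"wy":0,"wz":0}]'; python3 go.py 0.527 0.330 0.0306 12
```

```text
t: 12.08
ee_pos: [0.5431, 0.303, 0.0859]
tcp_rot: [0.006, 0.637, 0.771, 0.003]
ft_force: [0.1, -0.1, -1.5]
opening: 0.101
t 12.08 pos [0.5431 0.303  0.0859] shift mm [ 29.9 -11.4  55. ] turn [ 0.64  0.33 -1.16] shift mm in goal axes [ 29.8 -10.1  55.3] F [ 0.1 -0.1 -1.5] op 8.6 j [-0.87  0.6   0.41  1.77 -0.29  0.83 -0.14]
```

```bash
python3 -m inch '[{"tx":0.012,"ty":-0.004,"tz":0.012,"wx":0.6,"wy":0.3,"wz":-1},{"tx":0.01,"ty":-0.003,"tz":0.012,"wx":0,"wy":0,"wz":0},{"tx":0.004,"ty":-0.001,"tz":0.01,"wx":0,"wy":0,"wz":0},{"tx":0,"ty":0,"tz":0.006,"wx":0,"wy":0,"wz":0},{"tx":0,"ty":0,"tz":0,"wx":0,"wy":0,"wz":0},{"tx":0,"ty":0,"tz":0,"wx":0,"wy":0,"wz":0},{"tx":0,"ty":0,"tz":0,"wx":0,"wy":0,"wz":0},{"tx":0,"ty":0,"tz":0,"wx":0,"wy":0,"wz":0}]'; python3 go.py 0.527 0.330 0.0306 12
```

```text
t: 12.75
ee_pos: [0.5307, 0.3303, 0.0443]
tcp_rot: [0.0, 0.63, 0.777, 0.002]
ft_force: [-0.1, 0.3, -2.4]
opening: 0.103
t 12.75 pos [0.5307 0.3303 0.0443] shift mm [ 0.5 -3.7 13.7] turn [ 0.21 -0.11 -0.07] shift mm in goal axes [ 0.5 -3.7 13.7] F [-0.1  0.3 -2.4] op 8.8 j [-0.89  0.65  0.37  1.78 -0.32  0.76 -0.14]
```

```bash
python3 -m inch '[{"tx":0,"ty":-0.002,"tz":0.005,"wx":0.2,"wy":-0.1,"wz":0},{"tx":0,"ty":0,"tz":0.004,"wx":0,"wy":0,"wz":0},{"tx":0,"ty":0,"tz":0.002,"wx":0,"wy":0,"wz":0},{"tx":0,"ty":0,"tz":0,"wx":0,"wy":0,"wz":0},{"tx":0,"ty":0,"tz":0,"wx":0,"wy":0,"wz":0},{"tx":0,"ty":0,"tz":0,"wx":0,"wy":0,"wz":0},{"tx":0,"ty":0,"tz":0,"wx":0,"wy":0,"wz":0},{"tx":0,"ty":0,"tz":0,"wx":0,"wy":0,"wz":0}]'; python3 go.py 0.527 0.330 0.0306 12
```

```text
t: 13.42
ee_pos: [0.5299, 0.3291, 0.0334]
tcp_rot: [0.0, 0.63, 0.776, 0.001]
ft_force: [-0.2, 0.5, -2.7]
opening: 0.102
t 13.42 pos [0.5299 0.3291 0.0334] shift mm [ 1.5 -2.6  2.8] turn [ 0.11 -0.02 -0.17] shift mm in goal axes [ 1.5 -2.6  2.8] F [-0.2  0.5 -2.7] op 8.8 j [-0.88  0.67  0.36  1.79 -0.33  0.74 -0.14]
```

```bash
python3 -m inch '[{"tx":0,"ty":0,"tz":0.0025,"wx":0,"wy":0,"wz":0},{"tx":0,"ty":0,"tz":0.001,"wx":0,"wy":0,"wz":0},{"tx":0,"ty":0,"tz":0.001,"wx":0,"wy":0,"wz":0},{"tx":0,"ty":0,"tz":0,"wx":0,"wy":0,"wz":0},{"tx":0,"ty":0,"tz":0,"wx":0,"wy":0,"wz":0},{"tx":0,"ty":0,"tz":0,"wx":0,"wy":0,"wz":0},{"tx":0,"ty":0,"tz":0,"wx":0,"wy":0,"wz":0},{"tx":0,"ty":0,"tz":0,"wx":0,"wy":0,"wz":0}]'; python3 go.py 0.527 0.330 0.0306 12
```

```text
t: 14.08
ee_pos: [0.5304, 0.3294, 0.0307]
tcp_rot: [0.0, 0.631, 0.776, 0.002]
ft_force: [0.8, -0.1, -0.2]
opening: 0.107
t 14.08 pos [0.5304 0.3294 0.0307] shift mm [ 1.3 -3.2  0.1] turn [ 0.18 -0.11 -0.18] shift mm in goal axes [ 1.3 -3.2  0.1] F [ 0.8 -0.1 -0.2] op 9.1 j [-0.88  0.67  0.36  1.79 -0.33  0.74 -0.14]
```

The force drops from -2.7 to -0.2 N, so the tray rests on the bench. I release and rise.

```bash
python3 -m inch '[{"tx":0,"ty":0,"tz":0,"wx":0,"wy":0,"wz":0},{"tx":0,"ty":0,"tz":0,"wx":0,"wy":0,"wz":0},{"tx":0,"ty":0,"tz":0,"wx":0,"wy":0,"wz":0},{"tx":0,"ty":0,"tz":0,"wx":0,"wy":0,"wz":0},{"tx":0,"ty":0,"tz":-0.01,"wx":0,"wy":0,"wz":0},{"tx":0,"ty":0,"tz":-0.03,"wx":0,"wy":0,"wz":0},{"tx":0,"ty":0,"tz":-0.04,"wx":0,"wy":0,"wz":0},{"tx":0,"ty":0,"tz":-0.04,"wx":0,"wy":0,"wz":0}]' 0.06; python3 go.py 0.486 -0.2748 0.2 16
```

```text
t: 14.75
ee_pos: [0.5253, 0.3262, 0.1472]
tcp_rot: [-0.001, 0.631, 0.776, -0.006]
ft_force: [0.2, 1.1, 0.2]
opening: 0.703
t 14.75 pos [0.5253 0.3262 0.1472] shift mm [-580.5 -162.   -47.6] turn [-0.68  0.3  -4.2 ] shift mm in goal axes [-566.8 -203.5  -52.8] F [0.2 1.1 0.2] op 60.0 j [-0.93  0.53  0.43  1.7  -0.26  0.98 -0.2 ]
```

```bash
python3 -m inch '[{"tx":-0.03,"ty":-0.008,"tz":-0.02,"wx":0,"wy":0,"wz":-1},{"tx":-0.04,"ty":-0.011,"tz":-0.015,"wx":0,"wy":0,"wz":-1},{"tx":-0.04,"ty":-0.011,"tz":0,"wx":0,"wy":0,"wz":-1},{"tx":-0.04,"ty":-0.011,"tz":0,"wx":0,"wy":0,"wz":-1},{"tx":-0.04,"ty":-0.011,"tz":0,"wx":0,"wy":0,"wz":0},{"tx":-0.04,"ty":-0.011,"tz":0,"wx":0,"wy":0,"wz":0},{"tx":-0.04,"ty":-0.011,"tz":0,"wx":0,"wy":0,"wz":0},{"tx":-0.04,"ty":-0.011,"tz":0,"wx":0,"wy":0,"wz":0}]'; python3 go.py 0.486 -0.2748 0.2 16
python3 - <<'E'
from h import *
s=eyes.read_camera('side'); t=eyes.read_camera('top')
cv2.imwrite('pics/m.png',np.hstack([cv2.resize(t[175:295,140:260],(400,400)),cv2.resize(s[240:420,235:415],(400,400))]))
E
```

```text
t: 15.42
ee_pos: [0.5286, 0.0124, 0.2005]
tcp_rot: [0.002, 0.594, 0.804, 0.007]
ft_force: [1.1, 1.1, -0.3]
opening: 0.701
t 15.42 pos [0.5286 0.0124 0.2005] shift mm [-262.1 -125.    -2.8] turn [ 0.81 -0.34  1.06] shift mm in goal axes [-264.4 -120.2    0.5] F [ 1.1  1.1 -0.3] op 59.9 j [-0.51  0.32  0.5   1.89 -0.2   0.97  0.38]
```

View pics/m.png

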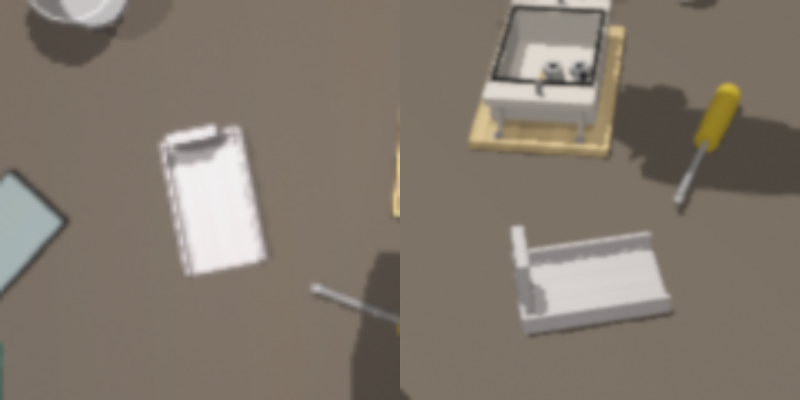

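The tray stands flat and empty at its old place. On to the cover.

```bash
python3 -m inch '[{"tx":-0.036,"ty":-0.017,"tz":0,"wx":0.5,"wy":-0.3,"wz":1},{"tx":-0.037,"ty":-0.018,"tz":0,"wx":0,"wy":0,"wz":0},{"tx":-0.037,"ty":-0.018,"tz":0,"wx":0,"wy":0,"wz":0},{"tx":-0.037,"ty":-0.017,"tz":0,"wx":0,"wy":0,"wz":0},{"tx":-0.034,"ty":-0.016,"tz":0,"wx":0,"wy":0,"wz":0},{"tx":-0.022,"ty":-0.01,"tz":0,"wx":0,"wy":0,"wz":0},{"tx":-0.01,"ty":-0.005,"tz":0,"wx":0,"wy":0,"wz":0},{"tx":0,"ty":0,"tz":0,"wx":0,"wy":0,"wz":0}]'; python3 go.py 0.486 -0.2748 0.1 16
```

```text
t: 16.18
ee_pos: [0.4876, -0.2307, 0.2065]
tcp_rot: [0.006, 0.607, 0.794, 0.004]
ft_force: [-0.3, -1.0, -0.6]
opening: 0.7
t 16.18 pos [ 0.4876 -0.2307  0.2065] shift mm [-41.7 -14.4 106.5] turn [ 0.72  0.26 -0.82] shift mm in goal axes [-41.9 -13.7 106.5] F [-0.3 -1.  -0.6] op 59.8 j [-0.1   0.34  0.59  1.86 -0.23  0.99  0.85]
```

```bash
python3 -m inch '[{"tx":-0.018,"ty":-0.006,"tz":0.015,"wx":0.6,"wy":0.2,"wz":-0.7},{"tx":-0.015,"ty":-0.005,"tz":0.025,"wx":0,"wy":0,"wz":0},{"tx":-0.004,"ty":-0.001,"tz":0.025,"wx":0,"wy":0,"wz":0},{"tx":0,"ty":0,"tz":0.02,"wx":0,"wy":0,"wz":0},{"tx":0,"ty":0,"tz":0.008,"wx":0,"wy":0,"wz":0},{"tx":0,"ty":0,"tz":0,"wx":0,"wy":0,"wz":0},{"tx":0,"ty":0,"tz":0,"wx":0,"wy":0,"wz":0},{"tx":0,"ty":0,"tz":0,"wx":0,"wy":0,"wz":0}]'; python3 go.py 0.486 -0.2748 0.026 16
```

```text
t: 16.85
ee_pos: [0.4918, -0.2648, 0.1156]
tcp_rot: [0.003, 0.601, 0.8, 0.004]
ft_force: [0.8, 0.4, 0.4]
opening: 0.702
t 16.85 pos [ 0.4918 -0.2648  0.1156] shift mm [-7.9 -9.3 89.5] turn [0.56 0.05 0.17] shift mm in goal axes [-8.1 -8.4 89.6] F [0.8 0.4 0.4] op 60.0 j [ 0.02  0.48  0.53  1.91 -0.33  0.83  1.01]
```

```bash
python3 -m inch '[{"tx":-0.007,"ty":-0.007,"tz":0.01,"wx":0.4,"wy":0,"wz":0},{"tx":0,"ty":0,"tz":0.015,"wx":0,"wy":0,"wz":0},{"tx":0,"ty":0,"tz":0.01,"wx":0,"wy":0,"wz":0},{"tx":0,"ty":0,"tz":0.004,"wx":0,"wy":0,"wz":0},{"tx":0,"ty":0,"tz":0,"wx":0,"wy":0,"wz":0},{"tx":0,"ty":0,"tz":0,"wx":0,"wy":0,"wz":0},{"tx":0,"ty":0,"tz":0,"wx":0,"wy":0,"wz":0},{"tx":0,"ty":0,"tz":0,"wx":0,"wy":0,"wz":0}]'; python3 go.py 0.486 -0.2748 0.026 16
python3 - <<'E'
from h import *
s=eyes.read_camera('side'); t=eyes.read_camera('top')
cv2.imwrite('pics/n.png',np.hstack([cv2.resize(t[175:295,345:465],(400,400)),cv2.resize(s[120:240,260:380],(400,400))]))
E
```

```text
t: 17.52
ee_pos: [0.49, -0.2754, 0.079]
tcp_rot: [0.005, 0.6, 0.8, 0.002]
ft_force: [-0.9, 0.1, -0.1]
opening: 0.707
t 17.52 pos [ 0.49   -0.2754  0.079 ] shift mm [ 2.  -4.1 52.9] turn [0.48 0.33 0.33] shift mm in goal axes [ 1.7 -3.7 53. ] F [-0.9  0.1 -0.1] op 60.4 j [ 0.07  0.54  0.5   1.93 -0.37  0.75  1.06]
```

View pics/n.png

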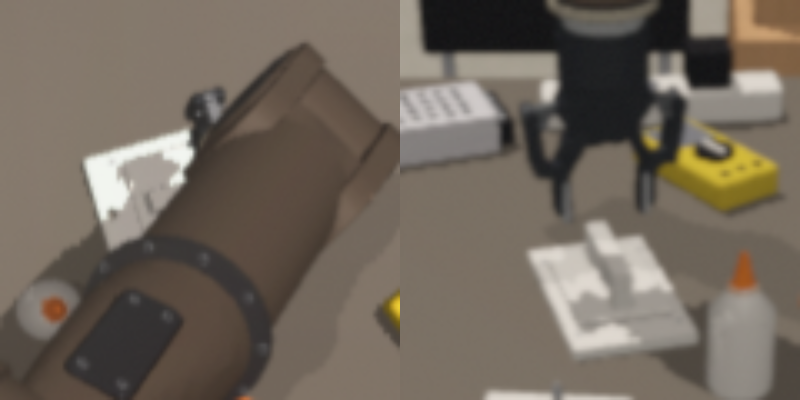

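The fingers straddle the white bar; in the side crop they are at (565,200) and (645,200) with the bar at (605,240). I descend.

```bash
python3 -m inch '[{"tx":0.0015,"ty":-0.0035,"tz":0.008,"wx":0.4,"wy":0.3,"wz":0.3},{"tx":0,"ty":0,"tz":0.012,"wx":0,"wy":0,"wz":0},{"tx":0,"ty":0,"tz":0.012,"wx":0,"wy":0,"wz":0},{"tx":0,"ty":0,"tz":0.01,"wx":0,"wy":0,"wz":0},{"tx":0,"ty":0,"tz":0.004,"wx":0,"wy":0,"wz":0},{"tx":0,"ty":0,"tz":0,"wx":0,"wy":0,"wz":0},{"tx":0,"ty":0,"tz":0,"wx":0,"wy":0,"wz":0},{"tx":0,"ty":0,"tz":0,"wx":0,"wy":0,"wz":0}]'; python3 go.py 0.486 -0.2748 0.026 16
```

```text
t: 18.28
ee_pos: [0.4854, -0.2744, 0.0269]
tcp_rot: [-0.001, 0.602, 0.799, 0.0]
ft_force: [-0.7, -0.1, 0.6]
opening: 0.701
t 18.28 pos [ 0.4854 -0.2744  0.0269] shift mm [-0.6  0.5  0.9] turn [-0.03 -0.07  0.01] shift mm in goal axes [-0.6  0.5  0.9] F [-0.7 -0.1  0.6] op 59.9 j [ 0.1   0.61  0.45  1.96 -0.42  0.66  1.1 ]
```

```bash
python3 -m inch '[{"tx":0,"ty":0,"tz":0,"wx":0,"wy":0,"wz":0},{"tx":0,"ty":0,"tz":0,"wx":0,"wy":0,"wz":0},{"tx":0,"ty":0,"tz":0,"wx":0,"wy":0,"wz":0},{"tx":0,"ty":0,"tz":0,"wx":0,"wy":0,"wz":0},{"tx":0,"ty":0,"tz":0,"wx":0,"wy":0,"wz":0},{"tx":0,"ty":0,"tz":0,"wx":0,"wy":0,"wz":0},{"tx":0,"ty":0,"tz":-0.005,"wx":0,"wy":0,"wz":0},{"tx":0,"ty":0,"tz":-0.01,"wx":0,"wy":0,"wz":0}]' 0 110; python3 go.py 0.486 -0.2748 0.13 16
python3 - <<'E'
from h import *
S=state(); print('grasp yaw tool y', np.degrees(np.arctan2(*tool(S).apply([0,1,0])[[1,0]])))
E
```

```text
t: 18.95
ee_pos: [0.4849, -0.274, 0.0427]
tcp_rot: [-0.001, 0.602, 0.799, 0.0]
ft_force: [-0.6, -0.4, -1.9]
opening: 0.188
t 18.95 pos [ 0.4849 -0.274   0.0427] shift mm [ -0.9   0.7 -87.3] turn [-0.07 -0.12  0.01] shift mm in goal axes [ -1.1   0.8 -87.3] F [-0.6 -0.4 -1.9] op 16.1 j [ 0.09  0.59  0.46  1.96 -0.4   0.69  1.09]
grasp yaw tool y 16.01287927738286
```

```bash
python3 -m inch '[{"tx":0,"ty":0,"tz":-0.015,"wx":0,"wy":0,"wz":0},{"tx":0,"ty":0,"tz":-0.02,"wx":0,"wy":0,"wz":0},{"tx":0,"ty":0,"tz":-0.022,"wx":0,"wy":0,"wz":0},{"tx":0,"ty":0,"tz":-0.022,"wx":0,"wy":0,"wz":0},{"tx":0,"ty":0,"tz":-0.022,"wx":0,"wy":0,"wz":0},{"tx":0.008,"ty":0,"tz":-0.02,"wx":0,"wy":0,"wz":0},{"tx":0.015,"ty":0.003,"tz":-0.01,"wx":0,"wy":0,"wz":0.5},{"tx":0.022,"ty":0.005,"tz":-0.005,"wx":0,"wy":0,"wz":1}]'; python3 go.py 0.521 0.0525 0.16 -4.4
```

```text
t: 19.62
ee_pos: [0.4782, -0.2332, 0.1914]
tcp_rot: [0.0, 0.616, 0.788, -0.001]
ft_force: [0.7, 0.9, -2.7]
opening: 0.19
t 19.62 pos [ 0.4782 -0.2332  0.1914] shift mm [267.  110.6  30.8] turn [-0.08  0.1  18.39] shift mm in goal axes [288.2  20.7  31.4] F [ 0.7  0.9 -2.7] op 16.2 j [-0.1   0.35  0.6   1.89 -0.24  0.97  0.85]
```

```bash
python3 -m inch '[{"tx":0.03,"ty":0.01,"tz":0,"wx":0,"wy":0,"wz":2.3},{"tx":0.035,"ty":0.013,"tz":0,"wx":0,"wy":0,"wz":2.3},{"tx":0.036,"ty":0.011,"tz":0,"wx":0,"wy":0,"wz":2.3},{"tx":0.036,"ty":0.009,"tz":0,"wx":0,"wy":0,"wz":2.3},{"tx":0.036,"ty":0.007,"tz":0,"wx":0,"wy":0,"wz":2.3},{"tx":0.032,"ty":0.005,"tz":0,"wx":0,"wy":0,"wz":2.3},{"tx":0.024,"ty":0.003,"tz":0,"wx":0,"wy":0,"wz":2.3},{"tx":0.01,"ty":0,"tz":0,"wx":0,"wy":0,"wz":1.5}]'; python3 go.py 0.521 0.0525 0.16 -4.4
```

```text
t: 20.28
ee_pos: [0.508, 0.0215, 0.2004]
tcp_rot: [0.003, 0.736, 0.676, 0.003]
ft_force: [-0.6, -0.1, -1.5]
opening: 0.186
t 20.28 pos [0.508  0.0215 0.2004] shift mm [31.9 10.  40.5] turn [ 0.5  -0.02 -0.46] shift mm in goal axes [31.9 10.6 40.4] F [-0.6 -0.1 -1.5] op 15.9 j [-0.63  0.3   0.62  1.94 -0.21  0.96 -0.  ]
```

```bash
python3 -m inch '[{"tx":0.013,"ty":0.004,"tz":0.01,"wx":0.4,"wy":0,"wz":-0.4},{"tx":0.01,"ty":0.003,"tz":0.018,"wx":0,"wy":0,"wz":0},{"tx":0.004,"ty":0.001,"tz":0.018,"wx":0,"wy":0,"wz":0},{"tx":0,"ty":0,"tz":0.012,"wx":0,"wy":0,"wz":0},{"tx":0,"ty":0,"tz":0.005,"wx":0,"wy":0,"wz":0},{"tx":0,"ty":0,"tz":0,"wx":0,"wy":0,"wz":0},{"tx":0,"ty":0,"tz":0,"wx":0,"wy":0,"wz":0},{"tx":0,"ty":0,"tz":0,"wx":0,"wy":0,"wz":0}]'; python3 go.py 0.521 0.0525 0.115 -4.4
```

```text
t: 20.95
ee_pos: [0.5192, 0.055, 0.1415]
tcp_rot: [0.001, 0.732, 0.681, 0.004]
ft_force: [1.0, -0.1, -3.0]
opening: 0.186
t 20.95 pos [0.5192 0.055  0.1415] shift mm [-2.5  1.8 26.5] turn [ 0.34 -0.26  0.28] shift mm in goal axes [-2.3  2.  26.5] F [ 1.  -0.1 -3. ] op 15.8 j [-0.63  0.4   0.56  1.97 -0.28  0.84  0.02]
```

```bash
python3 -m inch '[{"tx":-0.002,"ty":0.0015,"tz":0.006,"wx":0.3,"wy":-0.2,"wz":0.2},{"tx":0,"ty":0,"tz":0.007,"wx":0,"wy":0,"wz":0},{"tx":0,"ty":0,"tz":0.006,"wx":0,"wy":0,"wz":0},{"tx":0,"ty":0,"tz":0.002,"wx":0,"wy":0,"wz":0},{"tx":0,"ty":0,"tz":0,"wx":0,"wy":0,"wz":0},{"tx":0,"ty":0,"tz":0,"wx":0,"wy":0,"wz":0},{"tx":0,"ty":0,"tz":0,"wx":0,"wy":0,"wz":0},{"tx":0,"ty":0,"tz":0,"wx":0,"wy":0,"wz":0}]'; python3 go.py 0.521 0.0525 0.115 -4.4
python3 - <<'E'
from h import *
s=eyes.read_camera('side'); t=eyes.read_camera('top'); cv2.imwrite('pics/o_s.png',s);cv2.imwrite('pics/o_t.png',t)
cv2.imwrite('pics/o.png',np.hstack([cv2.resize(t[165:275,240:350],(400,400),interpolation=2),cv2.resize(s[190:320,240:370],(400,400),interpolation=2)]))
E
```

```text
t: 21.62
ee_pos: [0.522, 0.0515, 0.1205]
tcp_rot: [0.001, 0.734, 0.679, 0.002]
ft_force: [0.1, 0.8, -3.2]
opening: 0.187
t 21.62 pos [0.522  0.0515 0.1205] shift mm [ 1.  -1.1  5.5] turn [ 0.18 -0.1  -0.08] shift mm in goal axes [ 1.  -1.1  5.5] F [ 0.1  0.8 -3.2] op 16.0 j [-0.61  0.43  0.55  1.98 -0.31  0.8   0.04]
```

View pics/o.png

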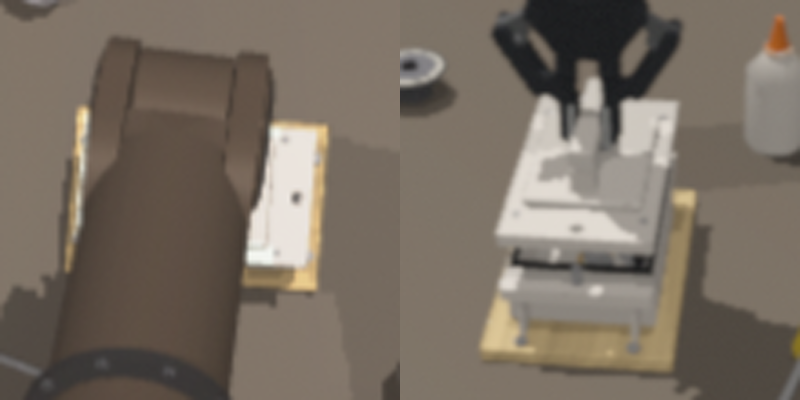

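The top crop shows the right hole at (296,198). The side crop shows the near hole at (577,228) directly above the near dowel tip at (578,258). I work out the residual.

```bash
python3 - <<'E'
from h import *
t=cv2.imread('pics/o_t.png'); s=cv2.imread('pics/o_s.png'); t0=cv2.imread('pics/top0.png'); s0=cv2.imread('pics/side0.png')
def blob(img,u,v,r,thr):
    c=cv2.cvtColor(img,cv2.COLOR_BGR2GRAY).astype(float); u0,v0=int(round(u)),int(round(v))
    for _ in range(4):
        yy,xx=np.mgrid[v0-r:v0+r+1,u0-r:u0+r+1]; w=np.clip(thr-c[yy,xx],0,None)
        p=np.array([(w*xx).sum(),(w*yy).sum()])/w.sum(); u0,v0=np.round(p).astype(int)
    return p
g=cv2.cvtColor(s,cv2.COLOR_BGR2GRAY); 
p=blob(t,296/400*110+240-.5,198/400*110+165-.5,3,200); z=.1205-.026+.010
hb=onz('top',*p,z); print('hole b top',p.round(2),hb.round(4))
q0=(177/400*130+240-.5,228/400*130+190-.5); u,v=map(int,np.round(q0)); print(g[v-4:v+5,u-6:u+7])
q=blob(s,*q0,2,180); ha=onz('side',*q,z); print('hole a side',q.round(2),ha.round(4))
S=state(); T=tool(S); e=S['ee_pos']
for sg,nm in((1,'a'),(-1,'b')): print('expected hole',nm,(e+T.apply([sg*.079,0,.016])).round(4))
# reference: dowels
s0c=cv2.resize(s0[265:290,285:312],None,fx=14,fy=14,interpolation=2); s0d=cv2.resize(s0[226:251,295:322],None,fx=14,fy=14,interpolation=2)
cv2.imwrite('pics/p.png',np.hstack([s0c,s0d]))
E
```

```text
hole b top [320.95 218.93] [ 0.5144 -0.0259  0.1045]
[[220 220 220 220 220 219 220 220 220 220 219 218 218]
 [220 220 220 220 220 219 218 218 219 220 220 219 220]
 [220 220 220 218 214 209 205 208 215 219 220 220 220]
 [220 220 218 212 196 179 174 181 200 215 219 220 220]
 [220 220 218 209 186 163 158 168 192 212 219 220 220]
 [219 219 218 214 203 188 183 194 207 216 219 220 220]
 [212 213 213 212 209 205 204 208 212 215 216 217 217]
 [183 186 186 187 186 189 192 193 195 199 202 203 203]
 [153 155 156 157 157 159 163 163 164 167 170 171 171]]
hole a side [296.9  263.88] [0.5273 0.1294 0.1045]
expected hole a [0.5283 0.1303 0.1048]
expected hole b [ 0.516  -0.0273  0.1045]
```

View pics/p.png

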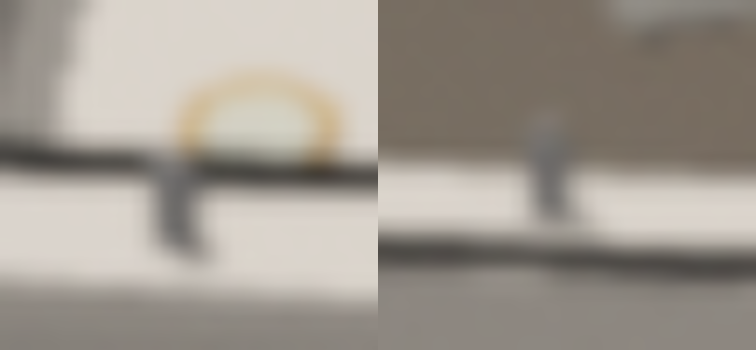

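```bash
python3 - <<'E'
from h import *
for nm,u,v,z in (('a tip',296.8,276.3,.074),('a foot',297.1,281.7,.056),('b tip',306.8,234.3,.074),('b foot',307.1,240.8,.056)): print('side',nm,onz('side',u,v,z).round(4))
# top: dowel blob at mid height
for u,v in ((265.91,216.02),(320.48,219.95)):
  for z in (.06,.074): print('top',onz('top',u,v,z).round(4))
E
```

```text
side a tip [0.5287 0.1321 0.074 ]
side a foot [0.5292 0.1278 0.056 ]
side b tip [ 0.5163 -0.0307  0.074 ]
side b foot [ 0.5161 -0.0296  0.056 ]
top [0.527  0.1315 0.06  ]
top [0.5257 0.1306 0.074 ]
top [ 0.5154 -0.0258  0.06  ]
top [ 0.5142 -0.0254  0.074 ]
```

```bash
python3 -m inch '[{"tx":0,"ty":0.001,"tz":0.004,"wx":0.2,"wy":-0.1,"wz":0},{"tx":0,"ty":0,"tz":0.004,"wx":0,"wy":0,"wz":0},{"tx":0,"ty":0,"tz":0.004,"wx":0,"wy":0,"wz":0},{"tx":0,"ty":0,"tz":0.003,"wx":0,"wy":0,"wz":0},{"tx":0,"ty":0,"tz":0,"wx":0,"wy":0,"wz":0},{"tx":0,"ty":0,"tz":0,"wx":0,"wy":0,"wz":0},{"tx":0,"ty":0,"tz":0,"wx":0,"wy":0,"wz":0},{"tx":0,"ty":0,"tz":0,"wx":0,"wy":0,"wz":0}]'; python3 go.py 0.523 0.0517 0.0975 -4.5
```

```text
t: 22.38
ee_pos: [0.5232, 0.0516, 0.1038]
tcp_rot: [-0.0, 0.734, 0.679, -0.0]
ft_force: [0.1, -0.1, -1.4]
opening: 0.189
t 22.38 pos [0.5232 0.0516 0.1038] shift mm [ 0.1 -0.2  6.3] turn [-0.03  0.01  0.04] shift mm in goal axes [ 0.1 -0.2  6.3] F [ 0.1 -0.1 -1.4] op 16.1 j [-0.59  0.46  0.53  1.99 -0.33  0.77  0.06]
```

Underside is at about 78 mm, just above the dowel tips (74). I look before engaging.

```bash
python3 - <<'E'
from h import *
s=eyes.read_camera('side'); t=eyes.read_camera('top')
cv2.imwrite('pics/q.png',np.hstack([cv2.resize(t[190:250,295:355],(400,400),interpolation=2),cv2.resize(s[240:310,260:330],(400,400),interpolation=2)]))
E
```

```text
(no output)
```

View pics/q.png

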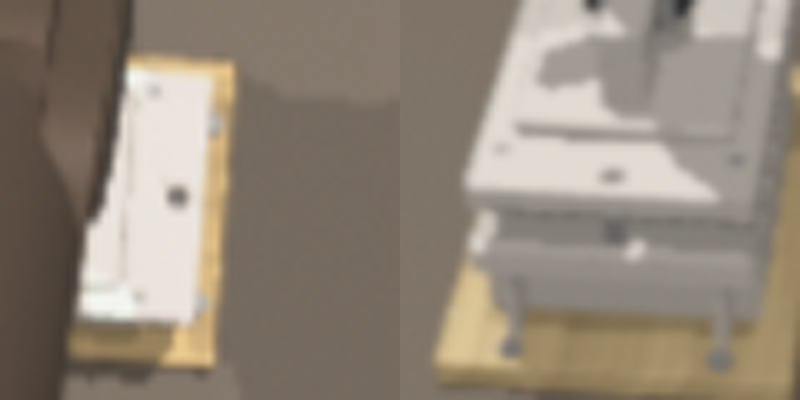

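In the side crop the hole (612,177) stands straight above the dowel (613,232). I descend.

```bash
python3 -m inch '[{"tx":0,"ty":0,"tz":0.003,"wx":0,"wy":0,"wz":0},{"tx":0,"ty":0,"tz":0.003,"wx":0,"wy":0,"wz":0},{"tx":0,"ty":0,"tz":0.003,"wx":0,"wy":0,"wz":0},{"tx":0,"ty":0,"tz":0.002,"wx":0,"wy":0,"wz":0},{"tx":0,"ty":0,"tz":0,"wx":0,"wy":0,"wz":0},{"tx":0,"ty":0,"tz":0,"wx":0,"wy":0,"wz":0},{"tx":0,"ty":0,"tz":0,"wx":0,"wy":0,"wz":0},{"tx":0,"ty":0,"tz":0,"wx":0,"wy":0,"wz":0}]'; python3 go.py 0.523 0.0517 0.0855 -4.5
```

```text
t: 23.15
ee_pos: [0.5233, 0.0516, 0.0918]
tcp_rot: [-0.0, 0.734, 0.679, -0.0]
ft_force: [-0.2, 0.4, -2.0]
opening: 0.189
t 23.15 pos [0.5233 0.0516 0.0918] shift mm [ 0.  -0.3  6.3] turn [-0.01 -0.01  0.04] shift mm in goal axes [ 0.  -0.3  6.3] F [-0.2  0.4 -2. ] op 16.1 j [-0.58  0.48  0.52  2.   -0.34  0.75  0.07]
```

Underside is at about 65 mm with no resistance, past the tapers, so both holes are on the dowels. I continue to the seal.

```bash
python3 -m inch '[{"tx":0,"ty":0,"tz":0.002,"wx":0,"wy":0,"wz":0},{"tx":0,"ty":0,"tz":0.002,"wx":0,"wy":0,"wz":0},{"tx":0,"ty":0,"tz":0.002,"wx":0,"wy":0,"wz":0},{"tx":0,"ty":0,"tz":0.001,"wx":0,"wy":0,"wz":0},{"tx":0,"ty":0,"tz":0,"wx":0,"wy":0,"wz":0},{"tx":0,"ty":0,"tz":0,"wx":0,"wy":0,"wz":0},{"tx":0,"ty":0,"tz":0,"wx":0,"wy":0,"wz":0},{"tx":0,"ty":0,"tz":0,"wx":0,"wy":0,"wz":0}]'; python3 go.py 0.523 0.0517 0.083 -4.5
```

```text
t: 23.82
ee_pos: [0.5238, 0.0518, 0.0859]
tcp_rot: [-0.0, 0.734, 0.679, 0.001]
ft_force: [-0.8, 0.6, 3.3]
opening: 0.191
t 23.82 pos [0.5238 0.0518 0.0859] shift mm [-0.1 -0.8  2.9] turn [ 0.05 -0.11  0.04] shift mm in goal axes [-0.1 -0.8  2.9] F [-0.8  0.6  3.3] op 16.3 j [-0.58  0.49  0.52  2.01 -0.35  0.73  0.08]
```

```bash
python3 -m inch '[{"tx":0,"ty":0,"tz":0.002,"wx":0,"wy":0,"wz":0},{"tx":0,"ty":0,"tz":0.002,"wx":0,"wy":0,"wz":0},{"tx":0,"ty":0,"tz":0.002,"wx":0,"wy":0,"wz":0},{"tx":0,"ty":0,"tz":0.002,"wx":0,"wy":0,"wz":0},{"tx":0,"ty":0,"tz":0.002,"wx":0,"wy":0,"wz":0},{"tx":0,"ty":0,"tz":0.002,"wx":0,"wy":0,"wz":0},{"tx":0,"ty":0,"tz":0.002,"wx":0,"wy":0,"wz":0},{"tx":0,"ty":0,"tz":0.002,"wx":0,"wy":0,"wz":0}]'; python3 go.py 0.523 0.0517 0.083 -4.5
```

```text
t: 24.48
ee_pos: [0.5239, 0.052, 0.084]
tcp_rot: [-0.004, 0.735, 0.678, 0.006]
ft_force: [-11.7, -0.8, 34.4]
opening: 0.186
t 24.48 pos [0.5239 0.052  0.084 ] shift mm [-0.4 -0.8  1. ] turn [ 0.13 -0.86 -0.04] shift mm in goal axes [-0.3 -0.8  1. ] F [-11.7  -0.8  34.4] op 15.9 j [-0.56  0.49  0.5   2.01 -0.37  0.73  0.09]
```

The force is up to 34 N, so it looks home, but the tool has tipped 0.9°. I look at the gap.

```bash
python3 - <<'E'
from h import *
s=eyes.read_camera('side'); t=eyes.read_camera('top')
cv2.imwrite('pics/r.png',np.hstack([cv2.resize(t[165:275,240:350],(300,300),interpolation=2),cv2.resize(s[215:305,250:350],(500,450),interpolation=2)[:450] [:300*1+150][::1][:450][0:300] ])) if False else crop(s,245,200,355,310,5.4,'pics/r.png')
print(state()['ft_force'],state()['torque'])
E
```

```text
[-11.66032277   0.1852475   34.21851099] [-0.42205195  2.60559844  0.08723227]
```

View pics/r.png

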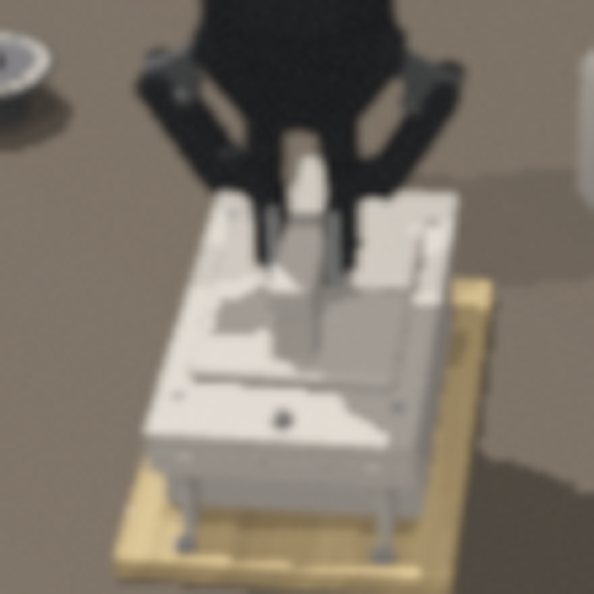

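```bash
python3 -m inch '[{"tx":0,"ty":-0.001,"tz":0.0005,"wx":0,"wy":-0.4,"wz":0},{"tx":0,"ty":-0.0005,"tz":0.0005,"wx":0,"wy":-0.4,"wz":0},{"tx":0,"ty":0,"tz":0.001,"wx":0,"wy":-0.2,"wz":0},{"tx":0,"ty":0,"tz":0.001,"wx":0,"wy":0,"wz":0},{"tx":0,"ty":0,"tz":0.001,"wx":0,"wy":0,"wz":0},{"tx":0,"ty":0,"tz":0.001,"wx":0,"wy":0,"wz":0},{"tx":0,"ty":0,"tz":0.001,"wx":0,"wy":0,"wz":0},{"tx":0,"ty":0,"tz":0.001,"wx":0,"wy":0,"wz":0}]'; python3 go.py 0.523 0.0517 0.083 -4.5; python3 -c "
from h import *; print(state()['torque'].round(2))"
```

```text
t: 25.25
ee_pos: [0.5239, 0.0518, 0.0841]
tcp_rot: [0.001, 0.735, 0.678, 0.003]
ft_force: [-5.4, -0.1, 18.0]
opening: 0.186
t 25.25 pos [0.5239 0.0518 0.0841] shift mm [-0.1 -0.9  1.1] turn [ 0.37 -0.16 -0.07] shift mm in goal axes [-0.1 -0.9  1.1] F [-5.4 -0.1 18. ] op 15.9 j [-0.58  0.49  0.51  2.01 -0.36  0.72  0.08]
[-0.13  1.61  0.04]
```

```bash
python3 -m inch '[{"tx":0,"ty":-0.0005,"tz":0.0015,"wx":0.1,"wy":-0.1,"wz":0},{"tx":0,"ty":-0.0005,"tz":0.0015,"wx":0.1,"wy":-0.1,"wz":0},{"tx":0,"ty":-0.0005,"tz":0.0015,"wx":0.1,"wy":-0.1,"wz":0},{"tx":0,"ty":-0.0005,"tz":0.0015,"wx":0.1,"wy":-0.1,"wz":0},{"tx":0,"ty":-0.0005,"tz":0.0015,"wx":0,"wy":-0.1,"wz":0},{"tx":0,"ty":-0.0005,"tz":0.0015,"wx":0,"wy":-0.1,"wz":0},{"tx":0,"ty":-0.0005,"tz":0.0015,"wx":0,"wy":-0.1,"wz":0},{"tx":0,"ty":-0.0005,"tz":0.0015,"wx":0,"wy":-0.1,"wz":0}]'; python3 go.py 0.523 0.0517 0.083 -4.5; python3 - <<'E'
from h import *
print(state()['torque'].round(2))
s=eyes.read_camera('side'); t=eyes.read_camera('top')
cv2.imwrite('pics/s.png',np.hstack([cv2.resize(t[165:275,240:350],(400,400),interpolation=2),cv2.resize(s[220:310,255:345],(400,400),interpolation=2)]))
print(state()['ft_force'])
E
```

```text
t: 25.92
ee_pos: [0.5239, 0.0517, 0.0841]
tcp_rot: [0.003, 0.735, 0.678, 0.002]
ft_force: [-6.2, 0.1, 23.6]
opening: 0.193
t 25.92 pos [0.5239 0.0517 0.0841] shift mm [-0.1 -0.9  1. ] turn [ 0.46  0.07 -0.13] shift mm in goal axes [-0.1 -0.9  1.1] F [-6.2  0.1 23.6] op 16.4 j [-0.58  0.49  0.52  2.01 -0.35  0.72  0.07]
[0.02 1.75 0.17]
[-6.52528019 -0.73920555 23.04970194]
```

View pics/s.png

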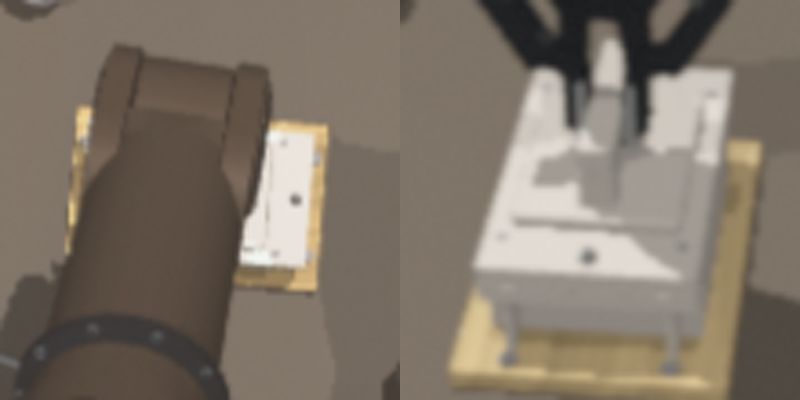

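Plate flush with the flange in the side crop, and z unchanged between 18 and 34 N, i.e. hard contact. I trim the lateral push and small tilt while pressing somewhat more firmly.

```bash
python3 -m inch '[{"tx":0,"ty":-0.0015,"tz":0.0018,"wx":0.2,"wy":-0.1,"wz":0},{"tx":0,"ty":-0.0015,"tz":0.0018,"wx":0.2,"wy":-0.1,"wz":0},{"tx":0,"ty":-0.0015,"tz":0.0018,"wx":0.2,"wy":-0.1,"wz":0},{"tx":0,"ty":-0.0012,"tz":0.0018,"wx":0.2,"wy":-0.1,"wz":0},{"tx":0,"ty":-0.0012,"tz":0.0018,"wx":0.2,"wy":-0.1,"wz":0},{"tx":0,"ty":-0.0012,"tz":0.0018,"wx":0.2,"wy":-0.1,"wz":0},{"tx":0,"ty":-0.0012,"tz":0.0018,"wx":0.2,"wy":-0.1,"wz":0},{"tx":0,"ty":-0.0012,"tz":0.0018,"wx":0.2,"wy":-0.1,"wz":0}]'; python3 go.py 0.523 0.0517 0.083 -4.5; python3 - <<'E'
from h import *
print(state()['torque'].round(2))
E
```

```text
t: 26.68
ee_pos: [0.5238, 0.0516, 0.0841]
tcp_rot: [0.002, 0.736, 0.678, -0.001]
ft_force: [-6.4, -1.1, 23.8]
opening: 0.189
t 26.68 pos [0.5238 0.0516 0.0841] shift mm [-0.  -0.8  1.1] turn [ 0.05  0.26 -0.2 ] shift mm in goal axes [-0.  -0.8  1.1] F [-6.4 -1.1 23.8] op 16.1 j [-0.58  0.49  0.52  2.01 -0.35  0.73  0.07]
[-0.01  1.22  0.22]
```

```bash
python3 -m inch '[{"tx":0,"ty":-0.001,"tz":0.002,"wx":0.05,"wy":0.05,"wz":0},{"tx":0,"ty":-0.001,"tz":0.002,"wx":0.05,"wy":0.05,"wz":0},{"tx":0,"ty":-0.001,"tz":0.002,"wx":0.05,"wy":0.05,"wz":0},{"tx":0,"ty":-0.001,"tz":0.002,"wx":0.05,"wy":0,"wz":0},{"tx":0,"ty":-0.001,"tz":0.002,"wx":0.05,"wy":0,"wz":0},{"tx":0,"ty":-0.001,"tz":0.002,"wx":0.05,"wy":0,"wz":0},{"tx":0,"ty":-0.001,"tz":0.002,"wx":0.05,"wy":0,"wz":0},{"tx":0,"ty":-0.001,"tz":0.002,"wx":0.05,"wy":0,"wz":0}]'; python3 go.py 0.523 0.0517 0.083 -4.5; python3 - <<'E'
from h import *
print(state()['torque'].round(2))
for n in('side','top'): cv2.imwrite(f'pics/z_{n}.png',eyes.read_camera(n))
s=cv2.imread('pics/z_side.png'); crop(s,250,215,350,305,6,'pics/zc.png'); print(state()['ft_force'].round(1),state()['ee_pos'].round(4))
E
```

```text
t: 27.35
ee_pos: [0.5239, 0.0519, 0.0841]
tcp_rot: [0.0, 0.735, 0.678, 0.008]
ft_force: [-7.0, -0.9, 29.7]
opening: 0.185
t 27.35 pos [0.5239 0.0519 0.0841] shift mm [-0.3 -0.9  1. ] turn [ 0.62 -0.62 -0.18] shift mm in goal axes [-0.3 -0.9  1.1] F [-7.  -0.9 29.7] op 15.8 j [-0.57  0.48  0.51  2.02 -0.37  0.72  0.09]
[-0.4   2.06  0.23]
[-7.   0.1 30.3] [0.524  0.0519 0.0841]
```

View pics/zc.png

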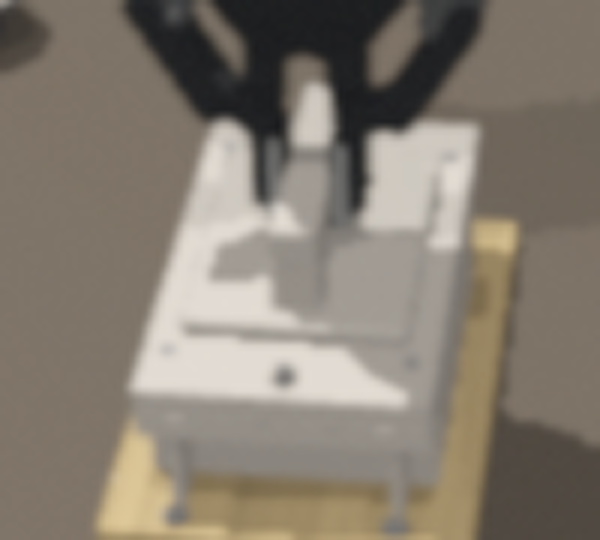

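View pics/z_top.png

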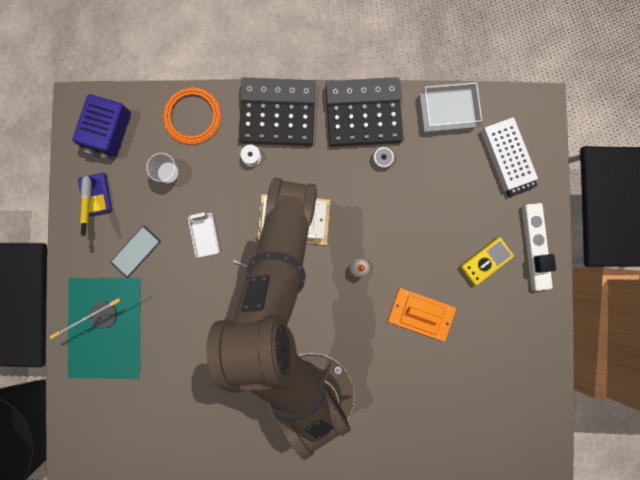

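Everything else is in place, but the tool rocked 0.6°. I return to the better-balanced push.

```bash
python3 -m inch '[{"tx":0,"ty":-0.0012,"tz":0.0018,"wx":0.3,"wy":-0.3,"wz":0},{"tx":0,"ty":-0.0012,"tz":0.0018,"wx":0.3,"wy":-0.3,"wz":0},{"tx":0,"ty":-0.0012,"tz":0.0018,"wx":0.2,"wy":-0.1,"wz":0},{"tx":0,"ty":-0.0012,"tz":0.0018,"wx":0.2,"wy":-0.1,"wz":0},{"tx":0,"ty":-0.0012,"tz":0.0018,"wx":0.2,"wy":-0.1,"wz":0},{"tx":0,"ty":-0.0012,"tz":0.0018,"wx":0.2,"wy":-0.1,"wz":0},{"tx":0,"ty":-0.0012,"tz":0.0018,"wx":0.2,"wy":-0.1,"wz":0},{"tx":0,"ty":-0.0012,"tz":0.0018,"wx":0.2,"wy":-0.1,"wz":0}]'; python3 go.py 0.523 0.0517 0.083 -4.5; python3 - <<'E'
from h import *
print(state()['torque'].round(2))
s=eyes.read_camera('side'); print(state()['ft_force'].round(1),state()['ee_pos'].round(4)); cv2.imwrite('pics/zz.png',cv2.resize(s[215:305,250:350],(600,540),interpolation=2))
E
```

```text
t: 28.12
ee_pos: [0.5238, 0.0517, 0.0841]
tcp_rot: [-0.001, 0.735, 0.678, -0.001]
ft_force: [-6.4, -0.8, 25.2]
opening: 0.188
t 28.12 pos [0.5238 0.0517 0.0841] shift mm [-0.1 -0.8  1.1] turn [-0.08  0.   -0.19] shift mm in goal axes [-0.1 -0.8  1.1] F [-6.4 -0.8 25.2] op 16.0 j [-0.58  0.49  0.52  2.01 -0.35  0.73  0.07]
[-0.13  1.21  0.17]
[-7.  -0.4 24.5] [0.5238 0.0517 0.0841]
```

View pics/zz.png

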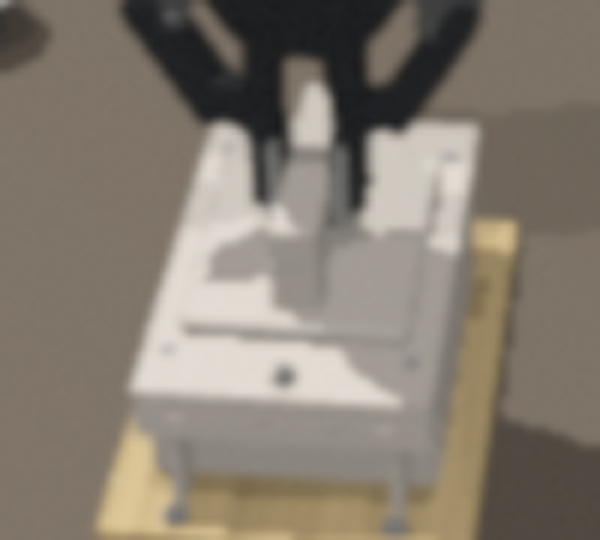

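The tool is square to within 0.1°. It is pushing 25 N and holding through the camera call, and the crop shows the plate closed on the rim with the dowel in the hole at (284,376). I hand in while holding.

```bash
python3 -c "
from workcell import sign_off; print(sign_off())"
```

```text
the job is handed in; nothing more can be done
None
```

The job is handed in at about 28 s, with the gripper still holding the cover pressed down. No verdict was reported.

- **Nuts:** I tipped them into the lower half at about 27–32° of tilt. The top picture showed all four in the box, one of them probably on its edge, and the tray empty.
- **Tray:** It stands flat on the bench within a few mm of its old place.
- **Cover:** I took the white one, not the orange, and set it on both dowels with no resistance past the tapers. Its height stayed the same between 18 and 34 N, which means hard contact, and it matches the expected home height. At the end the push was about 25 N (some 12 N squashes the seal), with the tool level to within 0.1°.
- **Bystanders:** The last top picture shows them where they were; the screwdriver was mostly hidden by the arm.

**What was not clean:**
- **Joint 6:** it reached a reading of 0.12 at the steepest tip, which is right at its lower limit.
- **Tool tilt:** the tool rocked up to 0.9° twice while pressing; I corrected it both times.
- **Side push:** about 6–7 N of sideways push remained.
- **Gap check:** I saw the closed gap only at the near end and the visible side; for the far side it rests on the height and force readings.

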